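# Reassemble and set the washed vegetable slicer

## Robot

A 6-joint arm with a two-finger parallel gripper is mounted at the origin on a cart in front of the work surface, level with it; the furniture and walls round the work are solid. World frame = base frame: x ahead of the robot, y to its left, z up, the work surface at z = 0. Lengths are in m, angles in rad, forces in N, time in s.
With the tool pointing down it reaches from about 0.25 to 0.725 m from the base axis. Payload 4 kg.
Tool frame: the origin (TCP) lies midway between the tips of the shut fingers; the grasp point (between the pads) lies 19 mm behind it; z points along the fingers, y is the line along which they close (so a half turn about z gives the same grasp; the last joint's range is limited). The gripper opens to 85 mm and grips with 20 to 120 N. Pads are 22 mm wide; open, the fingers measure 114 mm over their backs; the gripper's body (76 mm by 85 mm) begins 54 mm behind the grasp point. The pads swing forward as they close: fully open they stand 13 mm farther back than shut.
Start: joints at [1.131, 0.241, 0.005, 1.335, 0, 1.571], TCP at [0.213, 0.452, 0.231] pointing down, gripper open.
Joint ranges: [-2.72, 2.72], [-1.05, 1.87], [-1.09, 1.28], [-1.99, 2.15], [-1.42, 1.44], [-3.14, 3.14]. Speed limits (rad/s): [2.79, 2.79, 3.14, 3.14, 3.14, 3.14].

## Interface

Orientations are given as a unit quaternion [x, y, z, w].
In Python, from workcell import get_obs, imaging, workorder gives the robot as it stands.
- The arm moves only by the tool inch_along, called after "Emit:" as name(argument=value, ...) on one line, values as JSON. Schema: {"type":"object","properties":{"ticks":{"type":"object","properties":{"segments":{"type":"array","items":{"type":"array","items":{"type":"number"},"minItems":7,"maxItems":7},"minItems":1,"maxItems":10}},"additionalProperties":false,"required":["segments"]},"only":{"type":"string"},"quiet":{"type":"boolean"},"lines":{"type":"string"}},"required":["ticks"],"additionalProperties":false}. ticks is an object whose key "segments" holds a list of rows, 1 to 10 of them, each of 7 numbers: a rotation vector rx, ry, rz in rad, then dx, dy, dz in m, then the finger opening in m; each row is the pose to reach, as a shift and turn from the pose commanded when the call began, along the tool's axes at that moment; what a row does not reach only later rows make up. A row lasts 1/8 s, in which the tool goes at most 0.0625 m and 0.188 rad, less where a joint would pass 70% of its speed; a pose out of reach is approached as far as the arm can. The fingers move at their own pace and stop on an object; the grip force is fixed at half the most. Time passes only in rows, so rows that do not move let the fingers close. The tool returns the time, the measured TCP pose, the force, the opening and the grip force at its end. only (a regular expression) keeps the lines of the reply that match it, lines (a string "A,B") keeps lines A to B, and quiet returns only ok. Input that does not fit is refused with a message, and nothing moves.
- get_obs(): the state, without advancing time (a new reading comes with each control period).
- imaging.camera(name): name is "scene" or "top"; returns (picture, depth): 420x560x3 uint8, red, green, blue; 420x560 float32, m along the optical axis (not along the pixel's ray), 0 where there is no reading.
- imaging.calibration(name): a dict with "mtx" (3x3 intrinsics, pixels), "R" (3x3) and "t" (3): a world point X has camera coordinates R X + t. Camera axes: x right, y down, z forward; pixel columns grow to the right and rows downward; lengths in m; the calibration is good to about 2 mm. A picture is of the moment at which its call begins. calibration takes no time and is no camera call.
- workorder.job_done(): hands the job in; it is judged then, once.
The state is a dict: "clock": time; "joint_pos": joint angles; "joint_vel": joint speeds; "tau": joint torques, N m; "eef_pos": TCP position; "tool_rot": TCP orientation; "ft_force": force on the tool from outside, world axes, zero at the start; "ft_torque": the same for the moment, N m; "grip_width": finger opening in m; "grasp_force": force on a finger pad.
Only numpy, scipy, OpenCV 4.12 (cv2) and the standard library are available. Lean on these libraries where they do the work, as an engineer would, in place of code of your own. Each camera call takes 0.05 s, during which the arm holds its last target. There are 200 camera calls.

## Task

Put the washed slicer back in order: first turn its slim black ring until the white pointer meets the red mark, then set the feed chute down over the two pegs of the base, fully home, and after that turn the black ring to the green mark, never gripping or pushing the fixed rings above and below it. Also, at any time, lay every slicer insert that is there flat in the grey tray, one to a compartment, grip up, with its orange end on the side of the tray's orange strip. Leave the sauce bottle, timer and foil cups alone.

Things in the scene. Friction and masses are not known exactly. Their poses are not given: they have to be found in the camera images.
- slicer: Fixed white slicer base, 110 (own x) x 220 (own y) x 30 mm high; origin at the centre of its underside, own -x is its front, facing roughly to the robot. On its top (z = 30 mm): at own y = -55 mm the seat for the chute, at own y = +55 mm an upright stack of three rings on one vertical axis.
- seat (a point): Centre of the chute seat on the base's top (own axes as the slicer's). Two steel pegs of 10 mm diameter, tapered at the top, 15 mm high, stand at own x = -37 and +37 mm from it.
- ring_mid (a point): Centre of the black knurled thickness ring, on the axis of the stack, half way up the ring (56 mm above the worktop). The black ring is 64 mm across and 12 mm high (50 to 62 mm above the worktop), so it stands 5 mm proud of its fixed neighbours. It can be gripped across at any angle from above.
- thickness_ring (a joint): Angle of the thickness ring (rad), positive anticlockwise seen from above; at 0 its white pointer points along the slicer's own -x (to the front). The red mark on the fixed rings is at -0.7, the green mark at +0.7. End stops at -1.1 and 1.1. Light friction (about 0.06 N m); stays where it is left.
- lower_ring: Fixed aluminium ring under the thickness ring, 54 mm across, 30 to 50 mm above the worktop, with a red and a green mark. Not to be gripped or pushed. Its origin is on the stack's axis at worktop height.
- upper_ring: Fixed aluminium ring on top of the thickness ring, 54 mm across, 62 to 74 mm above the worktop, with a red and a green mark. Not to be gripped or pushed. Its origin is on the stack's axis at worktop height.
- chute: Loose feed chute, 0.22 kg: a grey flange 100 (own x) x 60 (own y) x 10 mm with an upright open white tube, 54 mm across, up to 88 mm above the underside; origin at the centre of the underside. Two through holes of 14 mm in the flange at own x = -37 and +37 mm go over the pegs of the seat; it fits either way round. Stands upright at the start.
- tray: Fixed grey insert tray, 244 mm along own y, from own x = -58 to +78 mm: five compartments side by side along own y, each open 108 (own x) x 44 (own y) mm, their centres at own y = -96, -48, 0, 48 and 96 mm (own x = 0); floor 3 mm, wall tops 11 mm above the worktop. A flat orange strip runs along its own +x side. Origin at worktop height under the middle compartment's centre.
- insert_1: Loose slicer insert (may be absent), 0.08 kg: a steel plate 100 (own x) x 36 (own y) x 6 mm, one end (own +x) orange; on its middle an upright black grip 50 (own x) x 12 (own y) mm, its top 26 mm above the underside. Origin at the centre of the underside. Lies flat, grip up, at the start.
- insert_1_orange (a point): Centre of the orange end of insert_1, 42 mm along its own +x from the centre, 3 mm above its underside.
- insert_2: Loose slicer insert (may be absent), 0.08 kg: a steel plate 100 (own x) x 36 (own y) x 6 mm, one end (own +x) orange; on its middle an upright black grip 50 (own x) x 12 (own y) mm, its top 26 mm above the underside. Origin at the centre of the underside. Lies flat, grip up, at the start.
- insert_2_orange (a point): Centre of the orange end of insert_2, 42 mm along its own +x from the centre, 3 mm above its underside.
- insert_3: Loose slicer insert (may be absent), 0.08 kg: a steel plate 100 (own x) x 36 (own y) x 6 mm, one end (own +x) orange; on its middle an upright black grip 50 (own x) x 12 (own y) mm, its top 26 mm above the underside. Origin at the centre of the underside. Lies flat, grip up, at the start.
- insert_3_orange (a point): Centre of the orange end of insert_3, 42 mm along its own +x from the centre, 3 mm above its underside.
- insert_4: Loose slicer insert (may be absent), 0.08 kg: a steel plate 100 (own x) x 36 (own y) x 6 mm, one end (own +x) orange; on its middle an upright black grip 50 (own x) x 12 (own y) mm, its top 26 mm above the underside. Origin at the centre of the underside. Lies flat, grip up, at the start.
- insert_4_orange (a point): Centre of the orange end of insert_4, 42 mm along its own +x from the centre, 3 mm above its underside.
- insert_5: Loose slicer insert (may be absent), 0.08 kg: a steel plate 100 (own x) x 36 (own y) x 6 mm, one end (own +x) orange; on its middle an upright black grip 50 (own x) x 12 (own y) mm, its top 26 mm above the underside. Origin at the centre of the underside. Lies flat, grip up, at the start.
- insert_5_orange (a point): Centre of the orange end of insert_5, 42 mm along its own +x from the centre, 3 mm above its underside.
- sauce_red: Red sauce bottle, 54 mm across, 200 mm high, standing loose; bystander. Origin at the centre of its underside.
- timer: White kitchen timer with red dial, 62x62x42 mm, loose; bystander. Origin at the centre of its underside.
- cups: Stack of foil cups, 60 mm across, 49 mm high, loose; bystander. Origin at the centre of its underside.
Things that resemble listed ones, but are neither listed nor needed, are in the scene too. What is shaped like the insert_3 but blue is not meant.

How it is judged:
On the way, in this order (a step that is already met when the one before it is completed fails the run):
1. the black ring stands at the red mark (within 0.1 rad) (value of joint thickness_ring between -0.8 and -0.6 rad), for 0.2 s.
2. the chute is seated over the pegs while the ring stands at the red mark (all of step 1 and horizontal distance between chute and seat below 0.004 m and z of chute in the frame of seat between -0.003 and 0.003 m and angle between chute's own z axis and vertical below 0.05 rad and angle between the x axis of chute and the x axis of slicer, either way round below 0.12 rad), for 0.2 s.
3. the black ring stands at the green mark (within 0.1 rad), the chute still seated (value of joint thickness_ring between 0.6 and 0.8 rad and horizontal distance between chute and seat below 0.004 m and z of chute in the frame of seat between -0.003 and 0.003 m and angle between chute's own z axis and vertical below 0.05 rad and angle between the x axis of chute and the x axis of slicer, either way round below 0.12 rad), for 0.2 s.
At the end, for the whole second after the job is handed in: Ring within 0.1 rad of green (0.7); chute upright on the seat within 4 mm sideways, 3 mm in height and 0.12 rad in line with the pegs; every insert present at rest, flat (tilt under 0.06), within 8 mm (each way) of a compartment centre, on its floor (3 mm), orange end to the strip (all of step 3 and x of insert_1 in the frame of tray between -0.008 and 0.008 m and (y of insert_1 in the frame of tray between -0.104 and -0.088 m or y of insert_1 in the frame of tray between -0.056 and -0.04 m or y of insert_1 in the frame of tray between -0.008 and 0.008 m or y of insert_1 in the frame of tray between 0.04 and 0.056 m or y of insert_1 in the frame of tray between 0.088 and 0.104 m) and z of insert_1 in the frame of tray between 0 and 0.006 m and angle between each of insert_1, insert_2, insert_3, insert_4, insert_5's own z axis and vertical below 0.06 rad and x of each of insert_1_orange, insert_2_orange, insert_3_orange, insert_4_orange, insert_5_orange in the frame of tray above 0.03 m and linear speed of each of insert_1, insert_2, insert_3, insert_4, insert_5 below 0.02 m/s and x of insert_2 in the frame of tray between -0.008 and 0.008 m and (y of insert_2 in the frame of tray between -0.104 and -0.088 m or y of insert_2 in the frame of tray between -0.056 and -0.04 m or y of insert_2 in the frame of tray between -0.008 and 0.008 m or y of insert_2 in the frame of tray between 0.04 and 0.056 m or y of insert_2 in the frame of tray between 0.088 and 0.104 m) and z of insert_2 in the frame of tray between 0 and 0.006 m and x of insert_3 in the frame of tray between -0.008 and 0.008 m and (y of insert_3 in the frame of tray between -0.104 and -0.088 m or y of insert_3 in the frame of tray between -0.056 and -0.04 m or y of insert_3 in the frame of tray between -0.008 and 0.008 m or y of insert_3 in the frame of tray between 0.04 and 0.056 m or y of insert_3 in the frame of tray between 0.088 and 0.104 m) and z of insert_3 in the frame of tray between 0 and 0.006 m and x of insert_4 in the frame of tray between -0.008 and 0.008 m and (y of insert_4 in the frame of tray between -0.104 and -0.088 m or y of insert_4 in the frame of tray between -0.056 and -0.04 m or y of insert_4 in the frame of tray between -0.008 and 0.008 m or y of insert_4 in the frame of tray between 0.04 and 0.056 m or y of insert_4 in the frame of tray between 0.088 and 0.104 m) and z of insert_4 in the frame of tray between 0 and 0.006 m and x of insert_5 in the frame of tray between -0.008 and 0.008 m and (y of insert_5 in the frame of tray between -0.104 and -0.088 m or y of insert_5 in the frame of tray between -0.056 and -0.04 m or y of insert_5 in the frame of tray between -0.008 and 0.008 m or y of insert_5 in the frame of tray between 0.04 and 0.056 m or y of insert_5 in the frame of tray between 0.088 and 0.104 m) and z of insert_5 in the frame of tray between 0 and 0.006 m); the robot touches nothing.
It fails at once if the robot grips or pushes a fixed ring (over 3 N) (contact force between any of the fingers, the arm and lower_ring above 3 N or contact force between any of the fingers, the arm and upper_ring above 3 N).
It fails at once if the sauce bottle, timer or foil cups are moved more than 40 mm (distance of any of sauce_red, timer, cups from where it was at the start of the episode above 0.04 m).
Of insert_1, insert_2, insert_3, insert_4, insert_5 only 3 to 5 are there at a start; the rules pass over those that are not, and their reading is None.
At some moment in a run one of insert_1, insert_2, insert_3, insert_4, insert_5 may be knocked a few centimetres aside while the robot is not near it.
Once in a run the grip may slacken for a moment while it holds something.
It also fails if it takes over 210 s, if anything falls off the work surface, if the arm or the gripper's body presses on something with over 40 N, if the wrist force passes 120 N, or if a joint passes its speed limit or range.

## Working session

There is one attempt and no reset: what is moved stays moved. The work goes in short steps, Python scripts to look and compute and a tool call to move; the robot and the scene stay as the last step left them, time stands still between calls to the robot, and variables do not carry over. Pictures are saved under pics/ and viewed, at most 14 in all, crops included, and the job is handed in when it is done.

```bash
mkdir -p pics; python3 - <<'E'
from workcell import get_obs, imaging
import numpy as np,cv2
for n in("top","scene"):
    p,d=imaging.camera(n);c=imaging.calibration(n)
    cv2.imwrite(f"pics/{n}0.png",cv2.resize(p[:,:,::-1],(800,600),interpolation=cv2.INTER_CUBIC))
    np.savez(f"{n}0.npz",p=p,d=d);print(n,{k:np.round(v,4).tolist() for k,v in c.items()})
o=get_obs();print(o)
E
```

```text
top {'mtx': [[468.8429, 0.0, 279.0132], [0.0, 468.8429, 207.9378], [0.0, 0.0, 1.0]], 'R': [[0.0074, -1.0, 0.0067], [-0.9745, -0.0087, -0.2243], [0.2244, -0.0049, -0.9745]], 't': [0.0082, 0.5072, 1.3897]}
scene {'mtx': [[386.6442, 0.0, 278.3412], [0.0, 386.6442, 203.9483], [0.0, 0.0, 1.0]], 'R': [[0.4271, -0.904, -0.0185], [-0.6061, -0.271, -0.7478], [0.671, 0.3306, -0.6637]], 't': [-0.2181, 0.3761, 1.0626]}
{'clock': 0.1, 'joint_pos': array([1.13099515e+00, 2.41330069e-01, 3.86596164e-03, 1.33522683e+00,
       4.14504587e-05, 1.57080533e+00]), 'joint_vel': array([-0.00221832, -0.00221659,  0.00240308,  0.00125505, -0.00122507,
        0.00020649]), 'tau': array([ 6.68187640e-04, -3.73137796e+01,  2.53010541e+01,  1.08480966e-02,
        1.04038286e-04,  1.67915891e-05]), 'eef_pos': array([0.2126244 , 0.45190496, 0.23050846]), 'tool_rot': array([ 2.18136918e-01,  9.75917715e-01, -9.19972619e-04, -2.26859964e-04]), 'ft_force': array([ 0.53778993,  0.68502782, -0.02028228]), 'ft_torque': array([ 0.01150414, -0.0205697 , -0.01930784]), 'grasp_force': 0.0, 'grip_width': 0.08546959328823923}
```

View pics/top0.png

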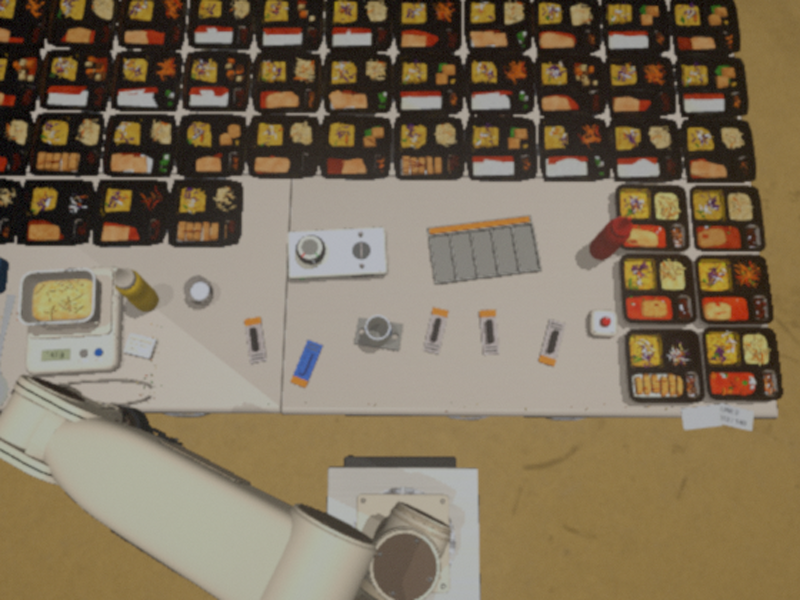

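View pics/scene0.png

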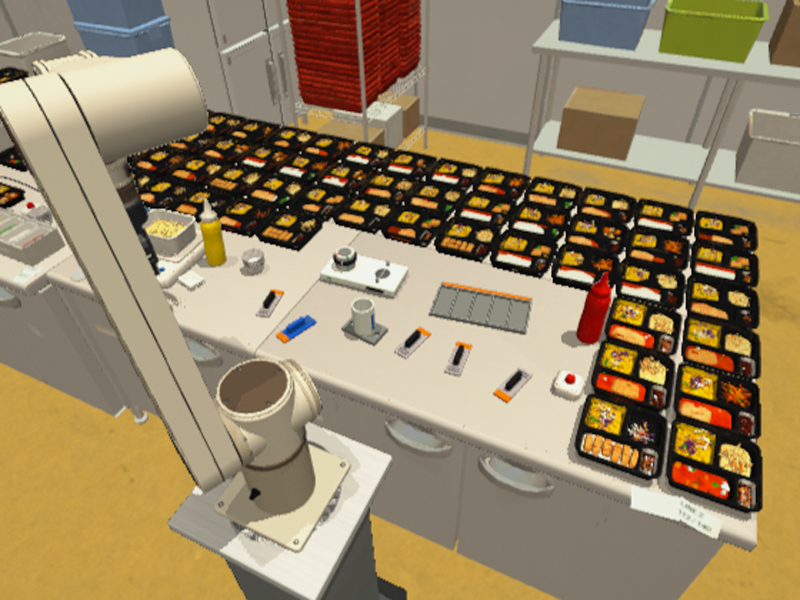

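The top view shows the slicer at (337,253) with its ring stack on the left at (311,248) and the seat on the right. The tray is at (485,251) with its strip away from the robot, and the chute is at (377,330). Four grey inserts with orange ends lie at (255,340), (436,330), (488,332) and (552,342). The same shape in blue at (307,363) is the decoy. I'll confirm with enlarged crops.

```bash
python3 - <<'E'
import numpy as np,cv2
p=np.load("top0.npz")["p"][:,:,::-1]
for n,(x0,y0,x1,y1,s) in {"cA":(160,150,290,280,6),"cB":(245,145,435,262,4.2)}.items():
    c=cv2.resize(p[y0:y1,x0:x1],None,fx=s if n=="cB" else 4.6,fy=s if n=="cB" else 4.6,interpolation=cv2.INTER_CUBIC);cv2.imwrite(f"pics/{n}.png",c);print(c.shape)
E
```

```text
(598, 598, 3)
(491, 798, 3)
```

View pics/cA.png

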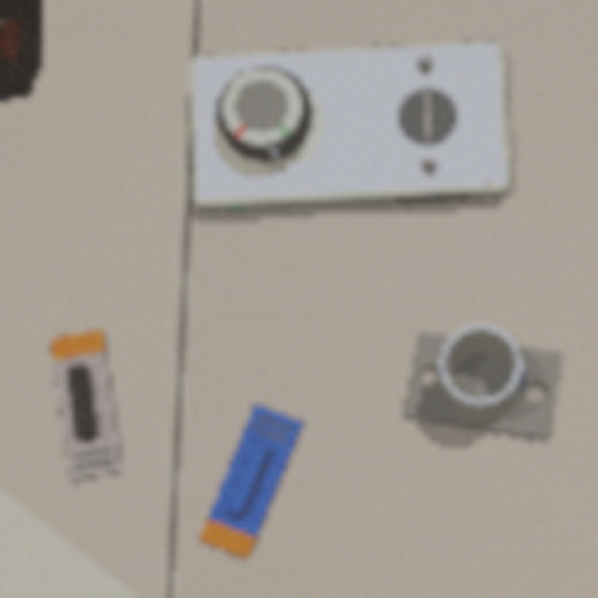

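View pics/cB.png

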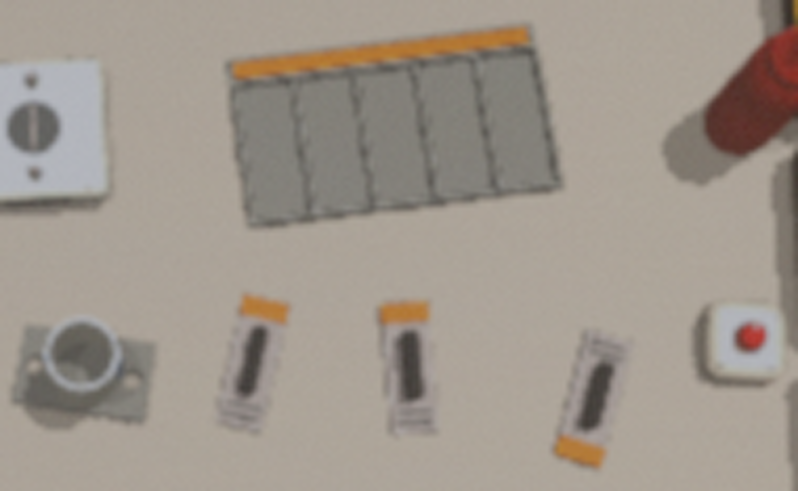

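```bash
cat > h.py <<'E'
import numpy as np,cv2
from workcell import get_obs, imaging
from scipy.spatial.transform import Rotation as Rn
def w(uv,z,cam="top"):
    c=imaging.calibration(cam);uv=np.atleast_2d(uv).astype(float)
    r=np.c_[uv,np.ones(len(uv))]@np.linalg.inv(c["mtx"]).T@c["R"]; o=-c["R"].T@c["t"]
    return (o+r*((z-o[2])/r[:,2])[:,None])
def proj(X,cam="top"):
    c=imaging.calibration(cam);q=(np.atleast_2d(X)@c["R"].T+c["t"])@c["mtx"].T
    return q[:,:2]/q[:,2:]
def crop(n,p,x0,y0,x1,y1,s): cv2.imwrite(f"pics/{n}.png",cv2.resize(np.ascontiguousarray(p[y0:y1,x0:x1,::-1]),None,fx=s,fy=s,interpolation=cv2.INTER_CUBIC))
def go(x,y,z,yaw):
    """rows' numbers to reach a TCP pose (tool down, fingers closing along world yaw) in tool axes, from measured pose"""
    o=get_obs();R0=Rn.from_quat(o["tool_rot"]);best=None
    for k in(0,np.pi):
        a=yaw+k;Y=np.array([np.cos(a),np.sin(a),0]);Z=np.array([0,0,-1.]);T=Rn.from_matrix(np.c_[np.cross(Y,Z),Y,Z])
        rv=(R0.inv()*T).as_rotvec()
        if best is None or np.linalg.norm(rv)<np.linalg.norm(best):best=rv
    d=R0.inv().apply(np.array([x,y,z])-o["eef_pos"])
    print("rv",best.round(3),"d",d.round(4),"pos",o["eef_pos"].round(4),"j",o["joint_pos"].round(2),"t",o["clock"])
E
python3 - <<'E'
from h import *
D=np.load("top0.npz");p=D["p"];d=D["d"]
hsv=cv2.cvtColor(p,cv2.COLOR_RGB2HSV)
A=lambda L:np.array(L)/4.6+[160,150]
B=lambda L:np.array(L)/4.2+[245,145]
print("slicer corners",w(A([(193,60),(500,43),(508,190),(196,205)]),.03).round(4).tolist())
print("pegs",w(A([(425,65),(429,167)]),.042).round(4).tolist())
print("upper ring",w(A([(263,104)]),.074).round(4), "pointer",w(A([(275,152)]),.06).round(4),"red/green",w(A([(239,131),(287,129)]),.07).round(4).tolist())
print("rim",w(A([(481,365)]),.088).round(4),"holes",w(A([(430,377),(537,394)]),.01).round(4).tolist(),"corn",w(A([(420,332),(561,352),(548,440),(405,415)]),.01).round(4).tolist())
org=cv2.inRange(hsv,(8,130,120),(22,255,255));n,l,s,c=cv2.connectedComponentsWithStats(org)
for i in range(1,n):
    u,v=c[i]
    if s[i,4]>25 and 165<u<435 and 150<v<290: print("orange",c[i].round(1),s[i,4],w([c[i]],.005).round(4))
blk=cv2.inRange(p,(0,0,0),(75,75,75));n,l,s,c=cv2.connectedComponentsWithStats(blk)
for i in range(1,n):
    u,v=c[i]
    if 20<s[i,4]<400 and 165<u<435 and 200<v<270: print("black",c[i].round(1),s[i,4],w([c[i]],.026).round(4))
print("tray corners",w(B([(228,62),(532,25),(560,187),(250,227)]),.008).round(4).tolist())
# heights
for n_,q in dict(slic=A((350,120)),rim=A((452,365)),fl=A((540,420)),tb=A((350,300))).items():
    u,v=q.astype(int);print(n_,w([(u,v)],0),d[v,u])
E
```

```text
slicer corners [[0.6593, 0.2609, 0.03], [0.6739, 0.0466, 0.03], [0.5674, 0.0398, 0.03], [0.5547, 0.2543, 0.03]]
pegs [[0.6533, 0.0982, 0.042], [0.58, 0.0939, 0.042]]
upper ring [[0.6141 0.205  0.074 ]] pointer [[0.5845 0.1975 0.06  ]] red/green [[0.5962, 0.221, 0.07], [0.5979, 0.1887, 0.07]]
rim [[0.4341 0.0551 0.088 ]] holes [[0.4396, 0.092, 0.01], [0.4285, 0.0185, 0.01]] corn [[0.471, 0.0995, 0.01], [0.4578, 0.0023, 0.01], [0.3968, 0.0108, 0.01], [0.4132, 0.1085, 0.01]]
orange [335.4 157.2] 246 [[ 0.692  -0.1719  0.005 ]]
orange [307.4 218.1] 36 [[ 0.4868 -0.0788  0.005 ]]
orange [340.9 219. ] 37 [[ 0.4849 -0.1854  0.005 ]]
orange [176.4 224.5] 39 [[0.4625 0.337  0.005 ]]
orange [382.4 252.1] 42 [[ 0.38   -0.3135  0.005 ]]
orange [209.1 266.9] 42 [[0.3292 0.2279 0.005 ]]
black [304.5 230.6] 28 [[ 0.4423 -0.0679  0.026 ]]
black [342.2 231.4] 37 [[ 0.4409 -0.1857  0.026 ]]
black [177.5 237.2] 45 [[0.4184 0.3269 0.026 ]]
black [386.3 238.9] 39 [[ 0.4183 -0.3227  0.026 ]]
tray corners [[0.681, -0.0531, 0.008], [0.7138, -0.2916, 0.008], [0.5824, -0.3082, 0.008], [0.5486, -0.0696, 0.008]]
slic [[0.62602431 0.15310138 0.        ]] 1.4946655
rim [[0.45106643 0.07829657 0.        ]] 1.4602338
fl [[0.41305563 0.01757363 0.        ]] 1.4770103
tb [[0.49595407 0.14946488 0.        ]] 1.5040468
```

```bash
cat >> h.py <<'E'
def cloud(d,cam="top"):
    c=imaging.calibration(cam);v,u=np.mgrid[:420,:560];K=c["mtx"]
    P=np.stack([(u-K[0,2])/K[0,0]*d,(v-K[1,2])/K[1,1]*d,d],-1)
    P=(P-c["t"])@c["R"];P[d==0]=np.nan;return P
def circ(xy,r=None):
    from scipy.optimize import least_squares
    f=lambda q:np.hypot(*(xy-q[:2]).T)-q[2]
    return least_squares(f,[*xy.mean(0),.027],loss="soft_l1",f_scale=.002).x
def box(P,x0,x1,y0,y1,z0,z1): return (P[...,0]>x0)&(P[...,0]<x1)&(P[...,1]>y0)&(P[...,1]<y1)&(P[...,2]>z0)&(P[...,2]<z1)
E
python3 - <<'E'
from h import *
for cam in("top","scene"):
    D=np.load(cam+"0.npz");P=cloud(D["d"],cam)
    def rep(n,*b):
        m=box(P,*b);Q=P[m]
        if len(Q)<4: print(cam,n,len(Q));return
        mid=(Q[:,:2].min(0)+Q[:,:2].max(0))/2
        r=cv2.minAreaRect((Q[:,:2]*1000).astype(np.float32))
        print(cam,n,len(Q),"mean",Q.mean(0).round(4),"mid",mid.round(4),"rect",np.round(r[0],1),np.round(r[1],1),round(r[2],1))
    rep("upper ring",.56,.67,.15,.25,.068,.08)
    rep("slicer",.5,.72,.0,.3,.024,.036)
    rep("rim",.38,.5,.0,.12,.08,.095)
    rep("flange",.38,.5,-.02,.13,.006,.02)
    rep("tray",.5,.75,-.35,-.03,.0065,.015)
    for n,x,y in(("A",.4184,.327),("B",.442,-.068),("C",.441,-.186),("D",.418,-.323)):
        rep(n+"grip",x-.05,x+.05,y-.04,y+.04,.018,.032)
        rep(n+"plate",x-.08,x+.08,y-.05,y+.05,.004,.032)
    m=box(P,.5,.7,0,.3,-.003,.003);print("floor",P[m][:,2].mean() if m.any() else None)
E
```

```text
top upper ring 210 mean [0.6151 0.2058 0.0733] mid [0.6167 0.2055] rect [616.8 206. ] [52.9 49.9] 5.1
top slicer 1706 mean [0.6157 0.1406 0.029 ] mid [0.617  0.1514] rect [618.2 150.8] [111.2 218.6] 3.2
top rim 83 mean [0.4369 0.0565 0.0866] mid [0.4372 0.0555] rect [437.2  55.5] [52.4 51. ] 0.6
top flange 354 mean [0.4354 0.054  0.01  ] mid [0.4407 0.0573] rect [436.  61.] [112.8 121. ] 41.8
top tray 643 mean [ 0.6345 -0.1847  0.0092] mid [ 0.625 -0.19 ] rect [ 625.6 -190.4] [244.  315.2] 0.5
top Agrip 63 mean [0.4211 0.3271 0.0241] mid [0.4211 0.3274] rect [421.1 327.4] [48.8 12.2] 10.8
top Aplate 322 mean [0.4193 0.3267 0.0101] mid [0.4183 0.327 ] rect [418.3 327. ] [155.8  96.7] 0.0
top Bgrip 58 mean [ 0.4468 -0.0711  0.0252] mid [ 0.4464 -0.0712] rect [446.8 -71.2] [11.5 49.6] 77.6
top Bplate 331 mean [ 0.4442 -0.0704  0.0101] mid [ 0.4411 -0.068 ] rect [441.1 -68. ] [ 96. 158.] 89.9
top Cgrip 62 mean [ 0.4436 -0.1893  0.0245] mid [ 0.4442 -0.1892] rect [ 444.3 -189.7] [48.4 11.7] 3.0
top Cplate 341 mean [ 0.443  -0.1883  0.01  ] mid [ 0.4404 -0.1859] rect [ 440.7 -185.5] [153.9
[... 935 characters left out ...]
 [418.7 326.1] [158.4  95.6] 0.7
scene Bgrip 51 mean [ 0.4436 -0.0711  0.0255] mid [ 0.4445 -0.07  ] rect [444.9 -69.7] [15.1 51. ] 72.7
scene Bplate 300 mean [ 0.4438 -0.0706  0.0103] mid [ 0.4472 -0.0699] rect [447.5 -69.1] [ 95.9 147.5] 88.6
scene Cgrip 49 mean [ 0.4416 -0.1893  0.0259] mid [ 0.4432 -0.1883] rect [ 443.2 -188.5] [51.9 12.4] 2.4
scene Cplate 319 mean [ 0.4374 -0.1884  0.01  ] mid [ 0.4383 -0.1861] rect [ 438.1 -185.8] [153.5  98.8] 0.7
scene Dgrip 62 mean [ 0.4195 -0.3275  0.0257] mid [ 0.4198 -0.3268] rect [ 419.9 -326.5] [13.2 50.7] 76.0
scene Dplate 345 mean [ 0.4142 -0.3259  0.0106] mid [ 0.4175 -0.3224] rect [ 418.4 -321.4] [153.1  97.2] 1.6
floor 0.000656312990323753
```

```bash
python3 -c "
from h import *
go(.6145,.2058,.13,.77)"
```

```text
rv [-0.002  0.     0.361] d [-0.4684 -0.0514  0.1006] pos [0.2126 0.4519 0.2305] j [1.13 0.24 0.   1.34 0.   1.57] t 0.1
```

Emit:
inch_along(ticks={"segments":[[0,0,0.361,-0.4684,-0.0514,0.03,0.085],[0,0,0.361,-0.4684,-0.0514,0.03,0.085],[0,0,0.361,-0.4684,-0.0514,0.03,0.085],[0,0,0.361,-0.4684,-0.0514,0.03,0.085],[0,0,0.361,-0.4684,-0.0514,0.06,0.085],[0,0,0.361,-0.4684,-0.0514,0.1006,0.085],[0,0,0.361,-0.4684,-0.0514,0.1006,0.085],[0,0,0.361,-0.4684,-0.0514,0.1006,0.085],[0,0,0.361,-0.4684,-0.0514,0.1006,0.085],[0,0,0.361,-0.4684,-0.0514,0.1006,0.085]]})

```text
clock: 1.35
eef_pos: [0.6142, 0.2065, 0.1301]
tool_rot: [0.39, 0.921, -0.0, -0.001]
ft_force: [-0.6, -0.4, 0.1]
grip_width: 0.0849
grasp_force: 0.0
```

```bash
python3 -c "
from h import *
go(.6145,.2058,.031,.77)"
```

```text
rv [-0.001 -0.001 -0.   ] d [-0.0008 -0.0001  0.0991] pos [0.6142 0.2065 0.1301] j [0.32 0.59 0.27 1.25 0.   1.13] t 1.35
```

Emit:
inch_along(ticks={"segments":[[0,0,0,0,0,0.05,0.085],[0,0,0,0,0,0.085,0.085],[0,0,0,0,0,0.099,0.085],[0,0,0,0,0,0.099,0.085],[0,0,0,0,0,0.099,0.05],[0,0,0,0,0,0.099,0.05],[0,0,0,0,0,0.099,0.05],[0,0,0,0,0,0.099,0.05]]})

```text
clock: 2.35
eef_pos: [0.6152, 0.2063, 0.0346]
tool_rot: [0.39, 0.921, 0.0, 0.001]
ft_force: [-3.1, -1.2, 5.5]
grip_width: 0.0619
grasp_force: 65.3
```

Emit:
inch_along(ticks={"segments":[[0,0,0.15,0,0,0,0.05],[0,0,0.3,0,0,0,0.05],[0,0,0.45,0,0,0,0.05],[0,0,0.6,0,0,0,0.05],[0,0,0.75,0,0,0,0.05],[0,0,0.88,0,0,0,0.05],[0,0,0.88,0,0,0,0.05],[0,0,0.88,0,0,0,0.05]]})

```text
clock: 3.35
eef_pos: [0.6148, 0.2062, 0.0346]
tool_rot: [0.745, 0.667, 0.0, 0.0]
ft_force: [-4.6, -2.1, 6.1]
grip_width: 0.062
grasp_force: 65.6
```

Emit:
inch_along(ticks={"segments":[[0,0,0,0,0,0,0.085],[0,0,0,0,0,0,0.085],[0,0,0,0,0,0,0.085],[0,0,0,0,0,-0.06,0.085],[0,0,0,0,0,-0.12,0.085],[0,0,0,-0.06,0,-0.15,0.085],[0,0,0,0.06,0,-0.15,0.085],[0,0,0,0.1,0,-0.15,0.085],[0,0,0,0.15,0,-0.15,0.085],[0,0,0,0.15,0,-0.15,0.085]]})

```text
clock: 4.6
eef_pos: [0.6307, 0.3598, 0.1806]
tool_rot: [0.744, 0.669, 0.0, -0.0]
ft_force: [0.7, -0.1, -0.1]
grip_width: 0.0849
grasp_force: 0.0
```

```bash
python3 - <<'E'
from h import *
p,d=imaging.camera("top");np.savez("top1.npz",p=p,d=d);crop("r1",p,185,150,285,215,8);crop("s1x",p,0,0,9,9,1)
print(get_obs()["eef_pos"],get_obs()["clock"])
E
```

```text
[0.63048493 0.36086707 0.18035576] 4.65
```

View pics/r1.png

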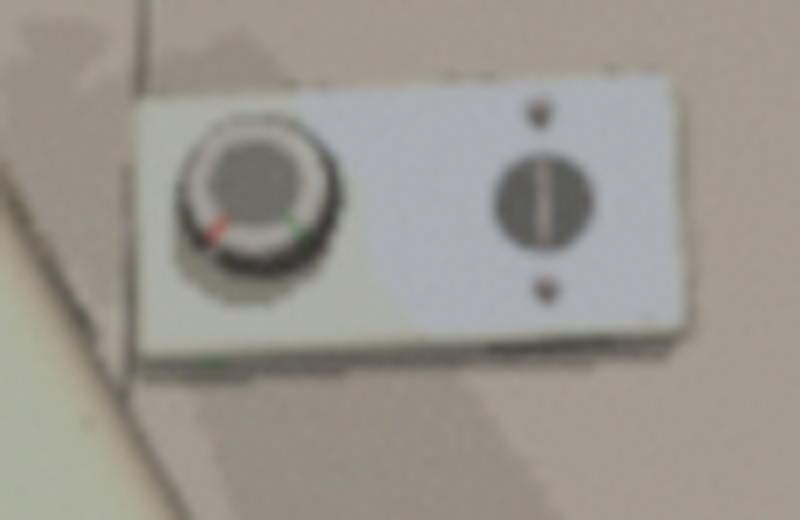

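The ring's red mark is at (218,228) and the green at (297,227), but the white pointer is hard to make out. It seems to lie close to the red mark, so I'll sample brightness around the ring's rim.

```bash
python3 - <<'E'
from h import *
ax=np.array([.6145,.2058]);yaw=.056
for f in("top0","top1"):
    D=np.load(f+".npz")["p"].astype(np.float32)
    print(f)
    for r,z in((.0305,.062),(.0325,.06),(.033,.056),(.027,.068)):
        a=np.arange(-1.3,1.31,.1);t=np.pi+yaw+a
        X=np.c_[ax[0]+r*np.cos(t),ax[1]+r*np.sin(t),0*t+z];q=proj(X).astype(np.float32)
        v=cv2.remap(D,q[:,0].reshape(1,-1),q[:,1].reshape(1,-1),cv2.INTER_LINEAR)[0]
        print(r,z,"grey",v.mean(1).astype(int).tolist(),"\n  R-G",(v[:,0]-v[:,1]).astype(int).tolist())
E
```

```text
top0
0.0305 0.062 grey [98, 102, 95, 80, 81, 79, 70, 71, 66, 70, 68, 64, 64, 77, 99, 103, 82, 64, 63, 65, 69, 72, 79, 90, 91, 101, 110] 
  R-G [2, 2, 3, 9, 12, 12, 7, 4, 4, 4, 2, 3, 4, 2, 0, 0, 1, 1, 1, 1, 1, 1, 2, 1, 0, 1, 0]
0.0325 0.06 grey [106, 101, 102, 98, 96, 85, 87, 83, 78, 77, 81, 81, 75, 79, 97, 104, 84, 76, 77, 82, 89, 95, 114, 124, 130, 132, 142] 
  R-G [3, 2, 2, 4, 5, 5, 4, 3, 2, 3, 2, 2, 3, 2, 1, 1, 2, 2, 1, 0, 1, 1, 0, -1, -2, 0, 0]
0.033 0.056 grey [108, 106, 107, 107, 102, 99, 98, 93, 90, 96, 98, 95, 88, 91, 101, 107, 93, 92, 92, 98, 112, 120, 138, 144, 149, 148, 155] 
  R-G [3, 2, 3, 3, 4, 4, 3, 3, 2, 3, 2, 2, 2, 2, 2, 2, 2, 3, 2, 0, 1, 0, -2, -1, -2, -1, -1]
0.027 0.068 grey [147, 145, 142, 134, 118, 114, 121, 125, 119, 119, 119, 118, 117, 118, 118, 113, 99, 96, 89, 82, 79, 88, 92, 93, 85, 91, 92] 
  R-G [0, 0, 2, 10, 28, 42, 22, 7, 1, 3, 1, 0, 0, 0, 0, 1, 1, 0, -1, -7, -8, -3, 0, 1, 2, 2, 1]
top1
0.0305 0.062 grey [84, 87, 81, 70, 71, 87, 95, 79, 62, 64, 62, 59, 59, 58, 60, 59, 59, 60, 61, 59, 61, 68, 79, 89, 90, 105, 108] 
  R-G [2, 3, 3, 7, 11, 9, 4, 3, 2, 3, 2, 2, 2, 2, 1, 2, 2, 1, 0, 2, 2, 0, 0, 0, 0, 0, 0]
0.0325 0.06 grey [92, 82, 84, 76, 80, 94, 98, 85, 76, 71, 72, 75, 73, 70, 70, 70, 69, 73, 74, 77, 82, 93, 116, 127, 132, 141, 141] 
  R-G [3, 2, 3, 2, 4, 2, 2, 1, 1, 2, 2, 2, 2, 2, 2, 3, 3, 3, 0, 1, 3, 0, 0, -1, -1, -2, -1]
0.033 0.056 grey [92, 85, 86, 78, 92, 102, 101, 90, 84, 84, 86, 87, 85, 84, 82, 86, 86, 88, 89, 93, 104, 113, 137, 146, 150, 153, 155] 
  R-G [2, 2, 2, 1, 2, 2, 2, 1, 2, 2, 3, 1, 2, 2, 3, 3, 2, 3, 0, 0, 1, 0, -1, -2, -2, -2, -2]
0.027 0.068 grey [128, 126, 124, 117, 102, 101, 111, 114, 105, 103, 104, 104, 103, 102, 97, 93, 89, 86, 79, 73, 72, 80, 83, 83, 78, 85, 85] 
  R-G [2, 3, 4, 11, 26, 38, 22, 11, 3, 3, 3, 3, 2, 2, 1, 2, 0, 1, -1, -6, -6, -1, 2, 3, 2, 2, 2]
```

```bash
cat >> h.py <<'E'
def ringang(p,ax0=(.6145,.2058),yaw=.056,say=True):
    D=p.astype(np.float32);a=np.arange(-1.25,1.25,.02);t=np.pi+yaw+a;best=None
    def prof(ax,r,z):
        q=proj(np.c_[ax[0]+r*np.cos(t),ax[1]+r*np.sin(t),0*t+z]).astype(np.float32)
        return cv2.remap(D,q[:,0].reshape(1,-1),q[:,1].reshape(1,-1),cv2.INTER_LINEAR)[0]
    cen=lambda s,c:(lambda k:(a[k]*s[k]).sum()/s[k].sum())(abs(a-c)<.25)
    for sx in np.arange(-.004,.0041,.0005):
        for sy in np.arange(-.004,.0041,.0005):
            ax=(ax0[0]+sx,ax0[1]+sy);v=prof(ax,.0265,.070);s=v[:,0]-v[:,1]
            r=a[np.argmax(s)];r=cen(np.clip(s-8,0,None),r);g=-s;g=cen(np.clip(g-1,0,None),a[np.argmax(g)])
            e=(r+.7)**2+(g-.7)**2
            if best is None or e<best[0]:best=(e,ax,r,g)
    ax=best[1];out=[]
    for r,z in((.030,.062),(.031,.062),(.032,.061),(.0325,.058)):
        s=prof(ax,r,z).mean(1);s=s-cv2.GaussianBlur(s.reshape(1,-1),(0,0),20)[0];k=abs(a)<1.0;c=a[k][np.argmax(s[k])];out.append(round(float(cen(np.clip(s,0,None),c)),3))
    print("axis",np.round(ax,4),"r,g",np.round(best[2:],3),"pointer",out)
E
python3 - <<'E'
from h import *
for f in("top0","top1"):
    ringang(np.load(f+".npz")["p"])
E
```

```text
axis [0.6105 0.2018] r,g [-1.02   nan] pointer [1.023, 0.996, 0.94, 0.896]
axis [0.6105 0.2018] r,g [-1.015    nan] pointer [1.039, 1.011, 0.951, 0.898]h.py:35: RuntimeWarning: invalid value encountered in scalar divide
  cen=lambda s,c:(lambda k:(a[k]*s[k]).sum()/s[k].sum())(abs(a-c)<.25)
```

```bash
sed -i 's/            if best is None or e<best\[0\]/            if np.isfinite(e) and (best is None or e<best[0])/' h.py
python3 -W ignore - <<'E'
from h import *
for f in("top0","top1"):
    ringang(np.load(f+".npz")["p"])
E
```

```text
axis [0.6155 0.2083] r,g [-0.693  0.701] pointer [0.22, 0.226, 0.233, 0.233]
axis [0.615  0.2083] r,g [-0.694  0.707] pointer [-0.635, -0.64, -0.644, -0.664]
```

```bash
python3 -W ignore - <<'E'
from h import *
p,d=imaging.camera("scene");np.savez("scene1.npz",p=p,d=d)
q=proj([.615,.206,.06],"scene")[0].astype(int);print(q)
crop("s1",p,q[0]-28,q[1]-21,q[0]+28,q[1]+21,14)
E
```

```text
[241 178]
```

View pics/s1.png

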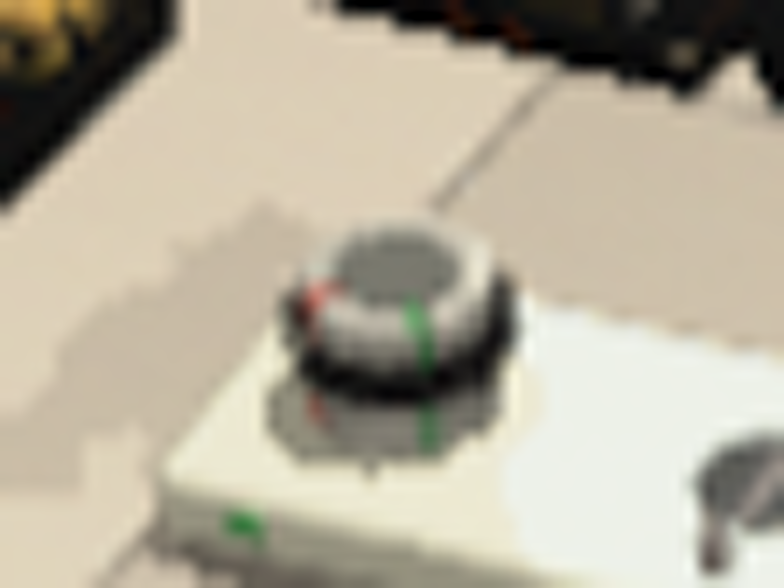

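```bash
python3 -c "
from h import *
go(.4367,.056,.15,1.42)"
```

```text
rv [-0.000e+00 -1.000e-03 -1.526e+00] d [-0.3214 -0.1608  0.0305] pos [0.6307 0.3585 0.1805] j [0.52 0.75 0.68 1.51 0.   2.19] t 4.7
```

Emit:
inch_along(ticks={"segments":[[0,0,-0.18,-0.05,-0.025,0,0.085],[0,0,-0.36,-0.1,-0.05,0,0.085],[0,0,-0.54,-0.15,-0.075,0,0.085],[0,0,-0.72,-0.2,-0.1,0.01,0.085],[0,0,-0.9,-0.25,-0.125,0.02,0.085],[0,0,-1.08,-0.29,-0.145,0.03,0.085],[0,0,-1.26,-0.321,-0.161,0.03,0.085],[0,0,-1.44,-0.321,-0.161,0.03,0.085],[0,0,-1.526,-0.321,-0.161,0.03,0.085],[0,0,-1.526,-0.321,-0.161,0.03,0.085]]})

```text
clock: 5.95
eef_pos: [0.4355, 0.0531, 0.152]
tool_rot: [0.079, 0.997, -0.0, 0.0]
ft_force: [-0.3, 0.2, 0.3]
grip_width: 0.0848
grasp_force: 0.0
```

```bash
python3 -c "
from h import *
go(.4367,.056,.036,1.42)"
```

```text
rv [-0.     0.001 -0.007] d [-0.0006  0.0031  0.116 ] pos [0.4355 0.0531 0.152 ] j [ 0.12  0.17 -0.29  1.1  -0.    0.28] t 5.95
```

Emit:
inch_along(ticks={"segments":[[0,0,0,-0.0006,0.003,0.05,0.085],[0,0,0,-0.0006,0.003,0.1,0.085],[0,0,0,-0.0006,0.003,0.116,0.085],[0,0,0,-0.0006,0.003,0.116,0.085],[0,0,0,-0.0006,0.003,0.116,0.04],[0,0,0,-0.0006,0.003,0.116,0.04],[0,0,0,-0.0006,0.003,0.116,0.04],[0,0,0,-0.0006,0.003,0.116,0.04],[0,0,0,-0.0006,0.003,0.116,0.04]]})

```text
clock: 7.08
eef_pos: [0.4386, 0.0571, 0.0372]
tool_rot: [0.077, 0.997, 0.0, 0.002]
ft_force: [-0.6, -0.1, 7.3]
grip_width: 0.0523
grasp_force: 63.4
```

Emit:
inch_along(ticks={"segments":[[0,0,0,0,0,-0.04,0.04],[0,0,0,0,0,-0.08,0.04],[0,0,0,0,0,-0.08,0.04]]})

```text
clock: 7.45
eef_pos: [0.4397, 0.0575, 0.1188]
tool_rot: [0.077, 0.997, 0.001, 0.004]
ft_force: [0.4, 1.0, -2.1]
grip_width: 0.0517
grasp_force: 63.4
```

```bash
python3 -c "
from h import *
go(.6197,.0963,.125,.056)"
```

```text
rv [0.007 0.004 1.36 ] d [-0.1719  0.0661 -0.0049] pos [0.4397 0.0575 0.1188] j [ 0.13  0.21 -0.34  1.01  0.    0.28] t 7.45
```

Emit:
inch_along(ticks={"segments":[[0,0,0.18,-0.02,0.01,-0.01,0.04],[0,0,0.36,-0.05,0.02,-0.01,0.04],[0,0,0.54,-0.08,0.03,-0.01,0.04],[0,0,0.72,-0.11,0.04,-0.01,0.04],[0,0,0.9,-0.14,0.055,-0.01,0.04],[0,0,1.08,-0.172,0.066,-0.01,0.04],[0,0,1.26,-0.172,0.066,-0.01,0.04],[0,0,1.36,-0.172,0.066,-0.01,0.04],[0,0,1.36,-0.172,0.066,-0.01,0.04],[0,0,1.36,-0.172,0.066,-0.01,0.04]]})

```text
clock: 8.7
eef_pos: [0.6166, 0.0957, 0.1247]
tool_rot: [0.687, 0.727, -0.001, -0.001]
ft_force: [0.2, 0.5, -2.7]
grip_width: 0.0523
grasp_force: 44.5
```

```bash
python3 - <<'E'
from h import *
for cam in("top","scene"):
    p,d=imaging.camera(cam);np.savez(cam+"2.npz",p=p,d=d);P=cloud(d,cam)
    m=box(P,.5,.75,0,.2,.06,.105);Q=P[m]
    h,e=np.histogram(Q[:,2],np.arange(.06,.11,.005));print(cam,len(Q),h)
    q=proj([.62,.1,.09],cam)[0].astype(int);crop(cam+"2",p,q[0]-40,q[1]-30,q[0]+40,q[1]+30,9)
go(.6197,.0963,.125,.056)
E
```

```text
top 60 [ 5 11 29 14  1  0  0  0  0]
scene 253 [21 17 19 17  0 12 20 82 65]
rv [-0.001  0.     0.001] d [0.0004 0.0028 0.0003] pos [0.6169 0.0957 0.1253] j [0.15 0.55 0.18 1.21 0.   1.67] t 8.8
```

View pics/top2.png

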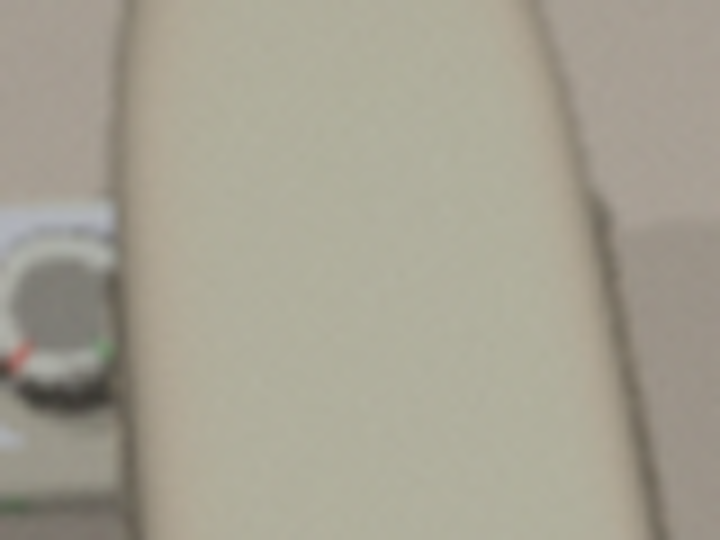

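The top view shows the arm covering the chute completely; only the stack at (60,310) is visible. I'll use the scene view instead.

View pics/scene2.png

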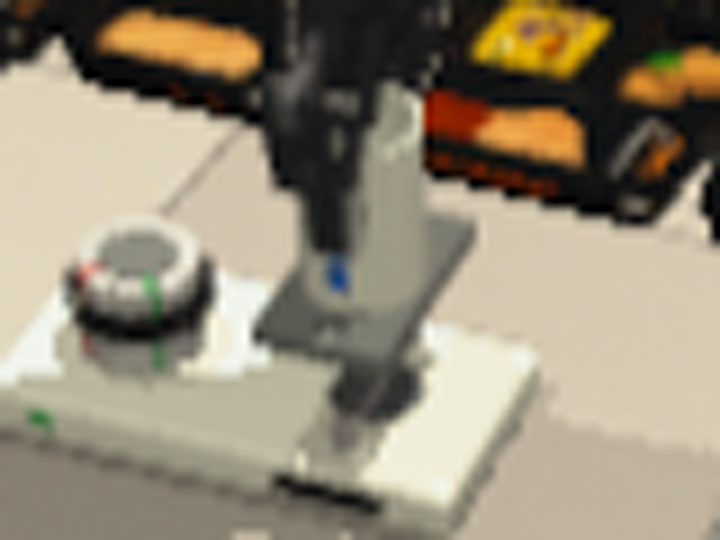

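```bash
python3 - <<'E'
from h import *
D=np.load("scene2.npz");p=D["p"];P=cloud(D["d"],"scene")
q=proj([.62,.1,.09],"scene")[0].astype(int)
S=lambda L:(np.array(L)+.5)/9-.5+[q[0]-40,q[1]-30]
for z in(.0975,):
  print("flange top corners NL,NR,FR",w(S([(258,325),(388,352),(473,225)]),z,"scene").round(4).tolist())
print("front peg top",w(S([(343,432)]),.045,"scene").round(4))
m=box(P,.54,.70,.03,.17,.088,.108)&(p.max(2).astype(int)-p.min(2)<25);Q=P[m]
gray=p[m].mean(1);print(len(Q),np.histogram(Q[:,2],np.arange(.088,.11,.002)))
k=(Q[:,2]>.092)&(Q[:,2]<.102);r=cv2.minAreaRect((Q[k][:,:2]*1000).astype(np.float32));print(r,Q[k].min(0),Q[k].max(0))
# seat pegs in scene0 depth
P0=cloud(np.load("scene0.npz")["d"],"scene");P1=cloud(np.load("top0.npz")["d"])
for n,PP in(("scene",P0),("top",P1)):
  for x in(.582,.656):
    mm=box(PP,x-.015,x+.015,.08,.115,.036,.05);print(n,mm.sum(),PP[mm].mean(0).round(4))
E
```

```text
flange top corners NL,NR,FR [[0.5681, 0.1231, 0.0975], [0.574, 0.0668, 0.0975], [0.6648, 0.0718, 0.0975]]
front peg top [[0.5763 0.0909 0.045 ]]
181 (array([ 9,  6,  6, 19, 24, 43, 44, 15,  8,  7,  0]), array([0.088, 0.09 , 0.092, 0.094, 0.096, 0.098, 0.1  , 0.102, 0.104,
       0.106, 0.108, 0.11 ]))
((614.1277465820312, 97.20846557617188), (98.55036163330078, 60.43494415283203), 3.3078551292419434) [0.56419606 0.06451414 0.09215008] [0.66421238 0.12697022 0.10197877]
scene 8 [0.5822 0.0922 0.0415]
scene 8 [0.6551 0.098  0.0417]
top 6 [0.5845 0.0991 0.0409]
top 7 [0.6572 0.0986 0.0414]
```

Emit:
inch_along(ticks={"segments":[[0,0,0,-0.001,0.004,0.01,0.04],[0,0,0,-0.001,0.004,0.025,0.04],[0,0,0,-0.001,0.004,0.036,0.04],[0,0,0,-0.001,0.004,0.036,0.04],[0,0,0,-0.001,0.004,0.036,0.04]]})

```text
clock: 9.43
eef_pos: [0.6213, 0.095, 0.0897]
tool_rot: [0.687, 0.727, 0.0, 0.0]
ft_force: [-0.1, 0.1, -1.4]
grip_width: 0.052
grasp_force: 65.2
```

```bash
python3 - <<'E'
from h import *
cam="scene";p,d=imaging.camera(cam);np.savez(cam+"3.npz",p=p,d=d);P=cloud(d,cam)
q=proj([.62,.1,.05],cam)[0].astype(int);crop(cam+"3",p,q[0]-28,q[1]-21,q[0]+28,q[1]+21,14)
m=box(P,.54,.70,.03,.17,.052,.074)&(p.max(2).astype(int)-p.min(2)<25);Q=P[m]
print(np.histogram(Q[:,2],np.arange(.05,.076,.002))[0])
r=cv2.minAreaRect((Q[:,:2]*1000).astype(np.float32));print(r)
go(.62,.096,.09,.056)
E
```

```text
[ 0  1  8 16 11 21 40 45 21 10  4  5]
((618.6210327148438, 96.31776428222656), (101.04840850830078, 62.77166748046875), 2.1454949378967285)
rv [ 0.001 -0.     0.   ] d [ 0.001  -0.0015  0.0001] pos [0.6216 0.0951 0.0901] j [0.15 0.58 0.14 1.13 0.   1.67] t 9.475
```

View pics/scene3.png

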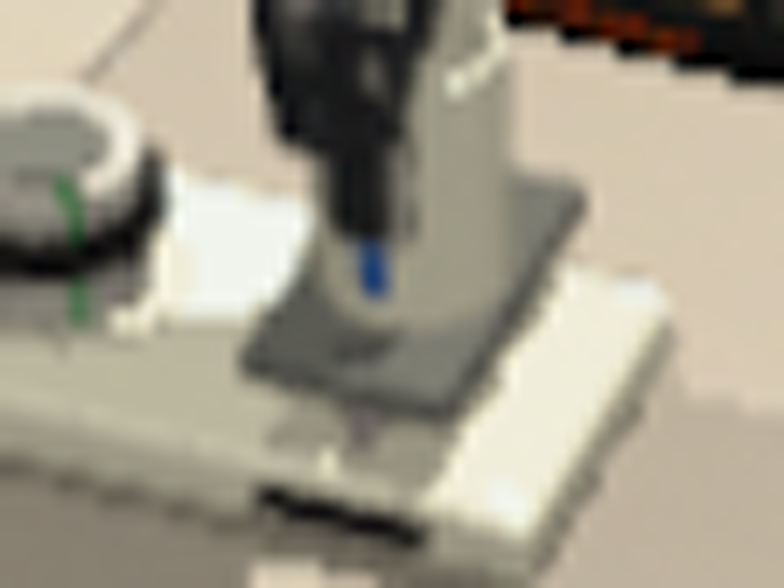

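The chute sits level just above the pegs, with the front peg at (365,425) under the hole at (365,345). The flange centre and the seat agree within 1 mm, so I'll lower it.

Emit:
inch_along(ticks={"segments":[[0,0,0,-0.0004,0,0.006,0.04],[0,0,0,-0.0004,0,0.012,0.04],[0,0,0,-0.0004,0,0.018,0.04],[0,0,0,-0.0004,0,0.022,0.04],[0,0,0,-0.0004,0,0.024,0.04],[0,0,0,-0.0004,0,0.024,0.04]]})

```text
clock: 10.22
eef_pos: [0.6209, 0.0947, 0.0673]
tool_rot: [0.687, 0.727, 0.0, 0.0]
ft_force: [-4.7, -0.2, 8.0]
grip_width: 0.0519
grasp_force: 66.2
```

Emit:
inch_along(ticks={"segments":[[0,0,0,0,0,0,0.085],[0,0,0,0,0,0,0.085],[0,0,0,0,0,-0.03,0.085],[0,0,0,0,0,-0.08,0.085],[0,0,0,0.05,0,-0.12,0.085],[0,0,0,0.1,-0.05,-0.12,0.085],[0,0,0,0.15,-0.1,-0.12,0.085],[0,0,0,0.2,-0.15,-0.12,0.085],[0,0,0,0.25,-0.2,-0.12,0.085],[0,0,0,0.25,-0.2,-0.12,0.085]]})

```text
clock: 11.48
eef_pos: [0.4053, 0.3347, 0.1858]
tool_rot: [0.686, 0.728, 0.0, -0.0]
ft_force: [1.2, 0.6, -0.5]
grip_width: 0.085
grasp_force: 0.0
```

```bash
python3 -W ignore - <<'E'
from h import *
for cam in("top","scene"):
    p,d=imaging.camera(cam);np.savez(cam+"4.npz",p=p,d=d);P=cloud(d,cam)
    m=box(P,.54,.70,.03,.17,.034,.05);Q=P[m];print(cam,np.median(Q[:,2]),cv2.minAreaRect((Q[:,:2]*1000).astype(np.float32)))
    m=box(P,.54,.70,.03,.17,.112,.13);Q=P[m];print("rim",len(Q),Q.mean(0).round(4),(Q.min(0)+Q.max(0)).round(4)/2)
    if cam=="top":ringang(p);crop("top4",p,180,150,310,247,6)
print(get_obs()["eef_pos"])
E
```

```text
top 0.038860647712365776 ((620.065673828125, 105.40675354003906), (101.75859069824219, 119.08515167236328), 4.901066780090332)
rim 69 [0.6214 0.0962 0.1171] [0.6211  0.09655 0.11735]
axis [0.615  0.2083] r,g [-0.697  0.707] pointer [-0.641, -0.648, -0.65, -0.66]
scene 0.04069365103229733 ((616.8829956054688, 109.88401794433594), (107.5090560913086, 121.77105712890625), 3.5574142932891846)
rim 62 [0.6197 0.0964 0.1168] [0.6213  0.09695 0.11695]
[0.40502431 0.33521836 0.18574735]
```

View pics/top4.png

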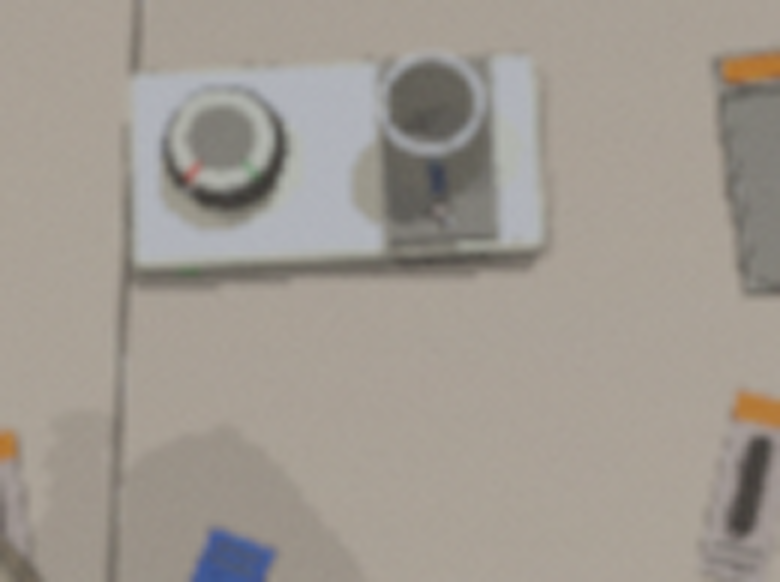

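The chute is seated, with its rim at 117 mm and the peg visible in the front hole at (437,213). The ring is still at red. Next I'll turn it to green.

```bash
python3 -c "
from h import *
go(.615,.2062,.13,-.3)"
```

```text
rv [-0.001 -0.001  0.361] d [-0.1417  0.2017  0.0555] pos [0.405  0.3352 0.1857] j [ 0.69  0.32 -0.01  1.24  0.    2.2 ] t 11.575
```

Emit:
inch_along(ticks={"segments":[[0,0,0.18,-0.03,0.05,0,0.085],[0,0,0.361,-0.06,0.1,0.01,0.085],[0,0,0.361,-0.1,0.15,0.03,0.085],[0,0,0.361,-0.1417,0.2017,0.05,0.085],[0,0,0.361,-0.1417,0.2017,0.0555,0.085],[0,0,0.361,-0.1417,0.2017,0.0555,0.085],[0,0,0.361,-0.1417,0.2017,0.0555,0.085]]})

```text
clock: 12.45
eef_pos: [0.6163, 0.2036, 0.1308]
tool_rot: [0.806, 0.592, 0.0, -0.0]
ft_force: [-0.1, -0.0, 0.6]
grip_width: 0.0849
grasp_force: 0.0
```

```bash
python3 -c "
from h import *
go(.615,.2062,.032,-.3)"
```

```text
rv [-0.    -0.    -0.004] d [ 0.0021 -0.002   0.0988] pos [0.6163 0.2036 0.1308] j [0.32 0.59 0.27 1.25 0.   2.19] t 12.45
```

Emit:
inch_along(ticks={"segments":[[0,0,0,0.002,-0.002,0.05,0.085],[0,0,0,0.002,-0.002,0.085,0.085],[0,0,0,0.002,-0.002,0.098,0.085],[0,0,0,0.002,-0.002,0.098,0.085],[0,0,0,0.002,-0.002,0.098,0.05],[0,0,0,0.002,-0.002,0.098,0.05],[0,0,0,0.002,-0.002,0.098,0.05],[0,0,0,0.002,-0.002,0.098,0.05]]})

```text
clock: 13.45
eef_pos: [0.6149, 0.2069, 0.0352]
tool_rot: [0.806, 0.592, 0.001, -0.001]
ft_force: [-5.4, 2.2, 7.7]
grip_width: 0.0619
grasp_force: 65.0
```

Emit:
inch_along(ticks={"segments":[[0,0,-0.15,0,0,0,0.05],[0,0,-0.3,0,0,0,0.05],[0,0,-0.45,0,0,0,0.05],[0,0,-0.6,0,0,0,0.05],[0,0,-0.75,0,0,0,0.05],[0,0,-0.9,0,0,0,0.05],[0,0,-1.05,0,0,0,0.05],[0,0,-1.2,0,0,0,0.05],[0,0,-1.36,0,0,0,0.05],[0,0,-1.36,0,0,0,0.05]]})

```text
clock: 14.7
eef_pos: [0.6146, 0.2068, 0.0352]
tool_rot: [0.254, 0.967, 0.001, -0.001]
ft_force: [-7.0, 2.2, 7.6]
grip_width: 0.0619
grasp_force: 65.3
```

Emit:
inch_along(ticks={"segments":[[0,0,0,0,0,0,0.05],[0,0,0,0,0,0,0.085],[0,0,0,0,0,0,0.085],[0,0,0,0,0,0,0.085],[0,0,0,0,0,-0.06,0.085],[0,0,0,0,0,-0.12,0.085],[0,0,0,0.05,0.02,-0.15,0.085],[0,0,0,0.1,0.06,-0.15,0.085],[0,0,0,0.15,0.1,-0.15,0.085],[0,0,0,0.15,0.1,-0.15,0.085]]})

```text
clock: 15.95
eef_pos: [0.5324, 0.3705, 0.1821]
tool_rot: [0.252, 0.968, 0.001, -0.0]
ft_force: [0.9, -1.3, -0.2]
grip_width: 0.0849
grasp_force: 0.0
```

```bash
python3 -W ignore - <<'E'
from h import *
p,d=imaging.camera("top");np.savez("top5.npz",p=p,d=d);ringang(p);P=cloud(d)
for n,x,y in(("A",.4184,.327),("B",.442,-.068),("C",.441,-.186),("D",.418,-.323)):
    Q=P[box(P,x-.08,x+.08,y-.06,y+.06,.018,.032)]
    if len(Q)>5:r=cv2.minAreaRect((Q[:,:2]*1000).astype(np.float32));print(n,len(Q),Q.mean(0).round(4),np.round(r[0],1),np.round(r[1],1),round(r[2],1))
print(get_obs()["eef_pos"],get_obs()["joint_pos"].round(2))
E
```

```text
axis [0.6155 0.2083] r,g [-0.691  0.697] pointer [0.662, 0.664, 0.671, 0.688]
B 58 [ 0.4462 -0.0707  0.0249] [446.7 -71.1] [11.7 50.9] 77.0
C 62 [ 0.4433 -0.1891  0.0246] [ 443.9 -189.2] [48.2 12.3] 0.1
D 65 [ 0.4217 -0.3274  0.0245] [ 421.7 -327.9] [13.6 48.2] 74.1
[0.533203   0.36868421 0.1819887 ] [ 0.61  0.56  0.36  1.37 -0.    1.12]
```

```bash
python3 -W ignore - <<'E'
from h import *
p,d=imaging.camera("scene")
crop("s5",p,241-20,178-15,241+20,178+15,20)
E
```

```text
(no output)
```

View pics/s5.png

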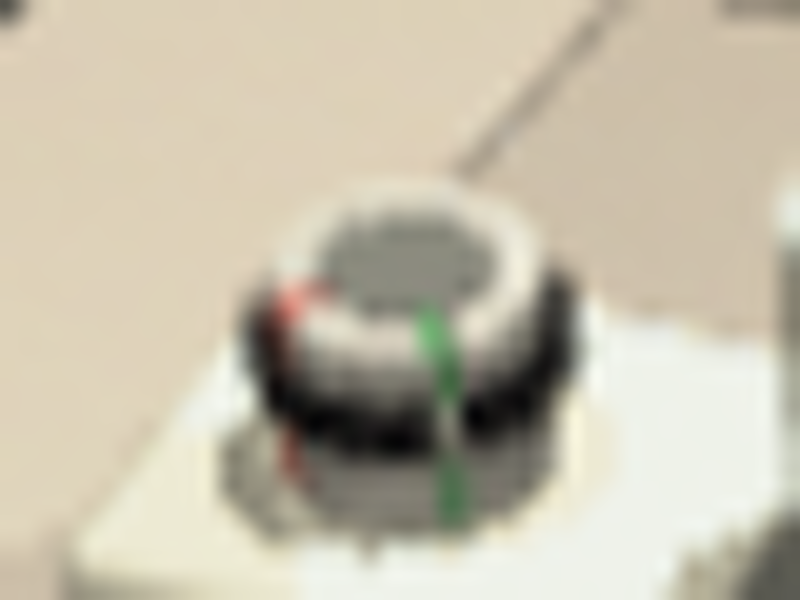

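The white pointer at (452,430) lies in line with the green marks at (450,370) and (455,490), so the ring is done. Next come the inserts: refine the tray pose, check for more inserts, and re-measure.

```bash
cat >> h.py <<'E'
def inserts(tag=None,near=None):
    for cam in("top","scene"):
        p,d=imaging.camera(cam);P=cloud(d,cam);hsv=cv2.cvtColor(p,cv2.COLOR_RGB2HSV)
        org=cv2.inRange(hsv,(8,120,110),(22,255,255));n,l,s,c=cv2.connectedComponentsWithStats(org)
        for i in range(1,n):
            if not 10<s[i,4]<150: continue
            X=np.nanmedian(P[l==i],0)
            if not(.2<X[0]<.72 and -.42<X[1]<.5 and -.005<X[2]<.022):continue
            Q=P[box(P,X[0]-.075,X[0]+.075,X[1]-.075,X[1]+.075,.019,.036)]
            if len(Q)<15: print(cam,"orange only",X.round(3),s[i,4]);continue
            (a,b),(e,f),t=cv2.minAreaRect((Q[:,:2]*1000).astype(np.float32))
            t=np.radians(t if e>f else t+90);m=np.array([a,b])/1000
            if np.dot([np.cos(t),np.sin(t)],X[:2]-m)<0:t+=np.pi
            print(cam,"insert",m.round(4),"mean",Q.mean(0).round(4),"dims",round(e),round(f),"yaw",round((t+np.pi)%(2*np.pi)-np.pi,3),"orange",X[:2].round(3))
E
python3 - <<'E'
from h import *
D=np.load("top0.npz");p=D["p"];hsv=cv2.cvtColor(p,cv2.COLOR_RGB2HSV)
m=((p.astype(int).max(2)<150)|((hsv[...,0]<22)&(hsv[...,1]>120))).astype(np.uint8)
m[:, :290]=0;m[:,385:]=0;m[:148]=0;m[205:]=0
m=cv2.morphologyEx(m,cv2.MORPH_OPEN,np.ones((3,3)))
n,l,s,c=cv2.connectedComponentsWithStats(m);i=1+np.argmax(s[1:,4])
cnt=np.argwhere(l==i)[:,::-1];X=w(cnt,.009)[:,:2]
(a,b),sz,t=cv2.minAreaRect((X*1000).astype(np.float32));print(a,b,sz,t)
P=cloud(D["d"]);mm=(l==i);print(np.nanmean(P[mm],0))
inserts()
E
```

```text
629.70556640625 -178.60629272460938 (134.9325714111328, 247.25555419921875) 7.895219802856445
[ 0.63027637 -0.17966219  0.0029944 ]
top insert [ 0.4464 -0.071 ] mean [ 0.4461 -0.0709  0.025 ] dims 12 50 yaw -0.226 orange [ 0.487 -0.079]
top insert [ 0.4442 -0.1899] mean [ 0.4436 -0.1894  0.0248] dims 49 13 yaw 0.076 orange [ 0.485 -0.186]
top insert [ 0.4218 -0.3274] mean [ 0.4215 -0.3273  0.0255] dims 12 49 yaw 2.837 orange [ 0.38  -0.313]
scene orange only [ 0.69  -0.176  0.008] 144
scene insert [0.4223 0.3286] mean [0.4191 0.3272 0.0251] dims 52 12 yaw 0.182 orange [0.462 0.332]
scene insert [ 0.4461 -0.0712] mean [ 0.4437 -0.071   0.0257] dims 16 52 yaw -0.346 orange [ 0.485 -0.08 ]
scene insert [0.3682 0.2127] mean [0.3676 0.2125 0.0254] dims 13 50 yaw 2.762 orange [0.327 0.226]
scene insert [ 0.4418 -0.1887] mean [ 0.441  -0.1893  0.0268] dims 55 12 yaw 0.066 orange [ 0.484 -0.19 ]
scene insert [ 0.4211 -0.3277] mean [ 0.4192 -0.3273  0.0263] dims 14 52 yaw 2.883 orange [ 0.378 -0.315]h.py:52: RuntimeWarning: All-NaN slice encountered
  X=np.nanmedian(P[l==i],0)
```

```bash
python3 -c "
from h import *
go(.4205,.3274,.08,1.76)"
```

```text
rv [-0.001  0.    -0.706] d [ 0.0808 -0.0894  0.102 ] pos [0.5349 0.3652 0.182 ] j [ 0.6   0.56  0.36  1.37 -0.    1.12] t 16.15
```

Emit:
inch_along(ticks={"segments":[[0,0,-0.18,0.03,-0.03,0.02,0.045],[0,0,-0.36,0.06,-0.06,0.05,0.045],[0,0,-0.54,0.081,-0.089,0.08,0.045],[0,0,-0.706,0.081,-0.089,0.102,0.045],[0,0,-0.706,0.081,-0.089,0.102,0.045],[0,0,-0.706,0.081,-0.089,0.102,0.045]]})

```text
clock: 16.9
eef_pos: [0.4218, 0.3287, 0.0813]
tool_rot: [-0.093, 0.996, 0.001, 0.001]
ft_force: [0.3, 0.3, 0.2]
grip_width: 0.0449
grasp_force: 0.0
```

```bash
python3 -c "
from h import *
go(.4205,.3274,.009,1.76)"
```

```text
rv [ 0.001  0.002 -0.003] d [ 0.0016 -0.0011  0.0723] pos [0.4218 0.3287 0.0813] j [ 0.66  0.42 -0.15  1.   -0.    0.48] t 16.9
```

Emit:
inch_along(ticks={"segments":[[0,0,0,0.0016,-0.001,0.04,0.045],[0,0,0,0.0016,-0.001,0.065,0.045],[0,0,0,0.0016,-0.001,0.072,0.045],[0,0,0,0.0016,-0.001,0.072,0.005],[0,0,0,0.0016,-0.001,0.072,0.005],[0,0,0,0.0016,-0.001,0.072,0.005],[0,0,0,0.0016,-0.001,0.072,0.005],[0,0,0,0.0016,-0.001,0.072,0.005]]})

```text
clock: 17.9
eef_pos: [0.42, 0.3285, 0.0098]
tool_rot: [-0.095, 0.995, 0.001, 0.002]
ft_force: [0.1, -0.3, 5.6]
grip_width: 0.0099
grasp_force: 62.6
```

Emit:
inch_along(ticks={"segments":[[0,0,0,0,0,-0.06,0.005],[0,0,0,0,0,-0.12,0.005],[0,0,0,0,0,-0.15,0.005],[0,0,0,0,0,-0.15,0.005]]})

```text
clock: 18.4
eef_pos: [0.4203, 0.3289, 0.1614]
tool_rot: [-0.095, 0.995, 0.002, 0.003]
ft_force: [-0.0, 0.0, -1.8]
grip_width: 0.0102
grasp_force: 61.8
```

```bash
python3 -c "
from h import *
go(.6079,-.0855,.16,1.709)"
```

```text
rv [0.003 0.006 0.052] d [-0.1059 -0.4424  0.0006] pos [0.4203 0.3289 0.1614] j [ 0.66  0.34 -0.04  1.18  0.    0.47] t 18.4
```

Emit:
inch_along(ticks={"segments":[[0,0,0,-0.014,-0.055,0,0.005],[0,0,0,-0.027,-0.11,0,0.005],[0,0,0.02,-0.04,-0.165,0,0.005],[0,0,0.03,-0.053,-0.22,0,0.005],[0,0,0.05,-0.066,-0.275,0,0.005],[0,0,0.05,-0.079,-0.33,0,0.005],[0,0,0.05,-0.092,-0.385,0,0.005],[0,0,0.05,-0.106,-0.442,0.02,0.005],[0,0,0.05,-0.106,-0.442,0.06,0.005],[0,0,0.05,-0.106,-0.442,0.1,0.005]]})

```text
clock: 19.65
eef_pos: [0.6051, -0.0875, 0.0549]
tool_rot: [-0.069, 0.998, 0.0, -0.001]
ft_force: [0.9, -0.3, -0.1]
grip_width: 0.0104
grasp_force: 61.8
```

```bash
python3 -c "
from h import *
go(.6079,-.0855,.0135,1.709)"
```

```text
rv [ 0.001 -0.003 -0.   ] d [-0.0032  0.0016  0.0414] pos [ 0.6051 -0.0875  0.0549] j [-0.14  0.58  0.05  1.04  0.   -0.28] t 19.65
```

Emit:
inch_along(ticks={"segments":[[0,0,0,-0.002,0.001,0.01,0.005],[0,0,0,-0.003,0.0015,0.02,0.005],[0,0,0,-0.003,0.0015,0.03,0.005],[0,0,0,-0.003,0.0015,0.038,0.005],[0,0,0,-0.003,0.0015,0.041,0.005],[0,0,0,-0.003,0.0015,0.041,0.005]]})

```text
clock: 20.4
eef_pos: [0.6091, -0.0845, 0.0174]
tool_rot: [-0.07, 0.998, -0.0, 0.0]
ft_force: [0.3, -0.3, -0.9]
grip_width: 0.0103
grasp_force: 61.8
```

Emit:
inch_along(ticks={"segments":[[0,0,0,0.001,-0.001,0.004,0.005],[0,0,0,0.001,-0.001,0.004,0.005],[0,0,0,0.001,-0.001,0.004,0.028],[0,0,0,0.001,-0.001,0.004,0.028],[0,0,0,0.001,-0.001,-0.03,0.028],[0,0,0,0.001,-0.001,-0.09,0.045],[0,0,0,0.06,0.03,-0.09,0.045],[0,0,0,0.12,0.03,-0.09,0.045],[0,0,0,0.16,0.03,-0.09,0.045],[0,0,0,0.16,0.03,-0.09,0.045]]})

```text
clock: 21.65
eef_pos: [0.443, -0.0771, 0.1073]
tool_rot: [-0.07, 0.998, 0.0, -0.001]
ft_force: [0.7, 0.6, -0.1]
grip_width: 0.045
grasp_force: 0.0
```

```bash
python3 -W ignore - <<'E'
from h import *
inserts()
P=cloud(imaging.camera("scene")[1],"scene");Q=P[box(P,.53,.68,-.14,-.05,.019,.036)];print(len(Q),Q.mean(0) if len(Q) else "")
go(.446,-.071,.08,1.571-.226)
E
```

```text
top orange only [ 0.485 -0.195  0.006] 15
top insert [ 0.4213 -0.3278] mean [ 0.4214 -0.3273  0.0243] dims 13 50 yaw 2.841 orange [ 0.38  -0.313]
top insert [0.3709 0.2123] mean [0.3702 0.2118 0.0258] dims 13 49 yaw 2.82 orange [0.329 0.228]
scene insert [ 0.4457 -0.0712] mean [ 0.4434 -0.0712  0.0257] dims 12 51 yaw -0.247 orange [ 0.485 -0.081]
scene insert [0.3688 0.2131] mean [0.3678 0.2116 0.0253] dims 16 49 yaw 2.734 orange [0.327 0.226]
scene insert [ 0.4423 -0.1882] mean [ 0.4412 -0.1892  0.0261] dims 50 13 yaw 0.08 orange [ 0.484 -0.189]
scene insert [ 0.4196 -0.3268] mean [ 0.4192 -0.3273  0.026 ] dims 13 50 yaw 2.88 orange [ 0.377 -0.315]
42 [ 0.60519747 -0.08633442  0.02869947]
rv [-0.     0.003  0.366] d [0.0013 0.0067 0.028 ] pos [ 0.4482 -0.0774  0.108 ] j [-0.17  0.25 -0.33  0.99  0.   -0.31] t 21.8
```

Emit:
inch_along(ticks={"segments":[[0,0,0.18,0.001,0.0067,0.01,0.045],[0,0,0.366,0.001,0.0067,0.03,0.045],[0,0,0.37,0.001,0.0067,0.05,0.045],[0,0,0.37,0.001,0.0067,0.05,0.045]]})

```text
clock: 22.3
eef_pos: [0.4447, -0.0704, 0.0559]
tool_rot: [0.114, 0.993, 0.0, -0.001]
ft_force: [-0.5, 0.1, 0.3]
grip_width: 0.0451
grasp_force: 0.0
```

```bash
python3 -c "
from h import *
go(.446,-.071,.009,1.336)"
```

```text
rv [-0.    -0.003  0.006] d [-0.0015 -0.0002  0.0469] pos [ 0.4447 -0.0704  0.0559] j [-0.16  0.31 -0.4   0.86  0.    0.07] t 22.3
```

Emit:
inch_along(ticks={"segments":[[0,0,0,-0.001,0,0.03,0.045],[0,0,0,-0.001,0,0.047,0.045],[0,0,0,-0.001,0,0.047,0.045],[0,0,0,-0.001,0,0.047,0.005],[0,0,0,-0.001,0,0.047,0.005],[0,0,0,-0.001,0,0.047,0.005],[0,0,0,-0.001,0,0.047,0.005],[0,0,0,-0.001,0,0.02,0.005],[0,0,0,-0.001,0,-0.03,0.005],[0,0,0,-0.001,0,-0.03,0.005]]})

```text
clock: 23.55
eef_pos: [0.4489, -0.0715, 0.091]
tool_rot: [0.115, 0.993, -0.0, 0.004]
ft_force: [0.4, -0.4, -1.0]
grip_width: 0.0103
grasp_force: 60.8
```

```bash
python3 -c "
from h import *
go(.6145,-.1331,.06,1.709)"
```

```text
rv [-0.001  0.009 -0.368] d [-0.175  -0.0223  0.0325] pos [ 0.4489 -0.0715  0.091 ] j [-0.16  0.26 -0.36  0.94 -0.    0.07] t 23.55
```

Emit:
inch_along(ticks={"segments":[[0,0,-0.18,-0.05,-0.007,0,0.005],[0,0,-0.36,-0.1,-0.014,0,0.005],[0,0,-0.368,-0.15,-0.02,0,0.005],[0,0,-0.368,-0.175,-0.022,0.01,0.005],[0,0,-0.368,-0.175,-0.022,0.03,0.005],[0,0,-0.368,-0.175,-0.022,0.03,0.005],[0,0,-0.368,-0.175,-0.022,0.03,0.005]]})

```text
clock: 24.42
eef_pos: [0.6104, -0.1321, 0.057]
tool_rot: [-0.069, 0.998, 0.0, -0.001]
ft_force: [-0.2, -0.3, -1.4]
grip_width: 0.0102
grasp_force: 60.7
```

```bash
python3 -c "
from h import *
go(.6145,-.1331,.0135,1.709)"
```

```text
rv [ 0.    -0.001  0.   ] d [-0.004  -0.0016  0.0434] pos [ 0.6104 -0.1321  0.057 ] j [-0.21  0.6   0.09  1.06  0.   -0.35] t 24.425
```

Emit:
inch_along(ticks={"segments":[[0,0,0,-0.003,-0.0015,0.015,0.005],[0,0,0,-0.003,-0.0015,0.03,0.005],[0,0,0,-0.003,-0.0015,0.04,0.005],[0,0,0,-0.003,-0.0015,0.045,0.005],[0,0,0,-0.003,-0.0015,0.045,0.005]]})

```text
clock: 25.05
eef_pos: [0.6155, -0.1331, 0.018]
tool_rot: [-0.069, 0.998, -0.0, 0.002]
ft_force: [-8.2, 3.5, 28.9]
grip_width: 0.0106
grasp_force: 65.2
```

Emit:
inch_along(ticks={"segments":[[0,0,0,0,0,-0.01,0.005],[0,0,0,0,0,-0.014,0.005],[0,0,0,0,0,-0.014,0.005]]})

```text
clock: 25.42
eef_pos: [0.6138, -0.1333, 0.0255]
tool_rot: [-0.069, 0.998, 0.0, -0.0]
ft_force: [-0.2, 0.5, -0.9]
grip_width: 0.0101
grasp_force: 61.2
```

```bash
python3 - <<'E'
from h import *
p,d=imaging.camera("scene");np.savez("scene6.npz",p=p,d=d)
q=proj([.62,-.14,.02],"scene")[0].astype(int);print(q);crop("s6",p,q[0]-40,q[1]-30,q[0]+40,q[1]+30,10)
E
```

```text
[325 210]
```

View pics/s6.png

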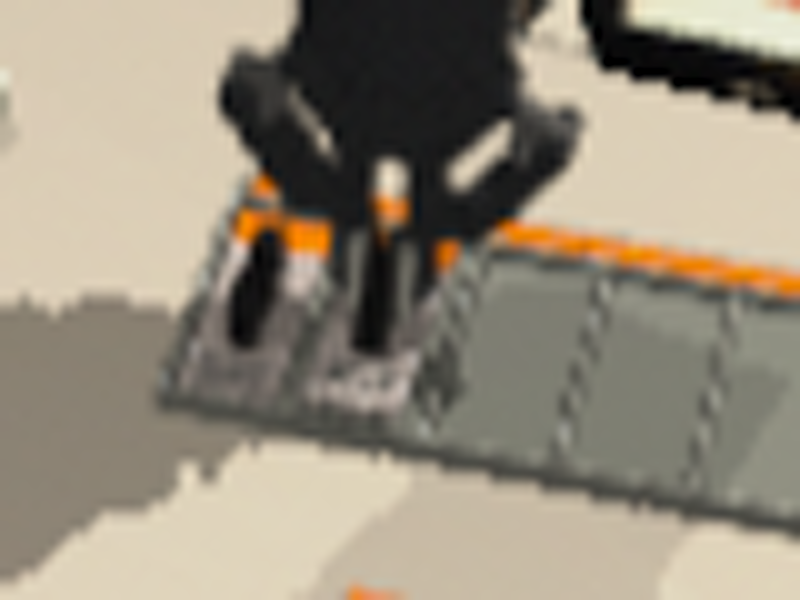

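The held insert shows its grip at (375,300) and near end at (360,400). Allowing for its height, it is nearer the robot than insert A at (255,290), so it probably sits on the near wall. I'll quantify that.

```bash
python3 - <<'E'
from h import *
q=np.array([325,210]);S=lambda L:(np.array(L)+.5)/10-.5+q-[40,30]
tz=.0255-.0098
print("A near end",w(S([(180,390),(268,408)]),.009,"scene").round(4).tolist())
print("B near end",w(S([(308,397),(405,412)]),tz+.006,"scene").round(4).tolist())
print("A grip near",w(S([(243,345)]),.029,"scene").round(4)," B grip near",w(S([(370,350)]),tz+.026,"scene").round(4))
print("tray near corner/edge",w(S([(162,402),(438,458)]),.006,"scene").round(4).tolist())
d=np.load("scene6.npz")["d"];P=cloud(d,"scene")
for y,z0 in((-.0855,.004),(-.1331,.014)):
    m=box(P,.53,.63,y-.016,y+.020,z0,.028);Q=P[m];X=(Q[:,:2]-[.6211,-.1806])@np.array([[.9905,-.1376],[.1376,.9905]])
    print(len(Q),"own x min pct",np.percentile(X[:,0],[0,2,5]).round(4),"own y range",np.percentile(X[:,1],[2,98]).round(4),Q[:,2].mean())
E
```

```text
A near end [[0.5559, -0.0761, 0.009], [0.5603, -0.1087, 0.009]]
B near end [[0.5589, -0.124, 0.0217], [0.5659, -0.1582, 0.0217]]
A grip near [[ 0.5674 -0.0954  0.029 ]]  B grip near [[ 0.5706 -0.142   0.0417]]
tray near corner/edge [[0.5504, -0.0714, 0.006], [0.5641, -0.1723, 0.006]]
139 own x min pct [-0.0713 -0.0591 -0.0535] own y range [0.0809 0.1191] 0.011562717715803484
80 own x min pct [-0.0588 -0.0542 -0.0525] own y range [0.0334 0.0666] 0.023216221221815415
```

Emit:
inch_along(ticks={"segments":[[0,0,0,-0.005,0,0,0.005],[0,0,0,-0.005,0,0.004,0.005],[0,0,0,-0.005,0,0.009,0.005],[0,0,0,-0.005,0,0.012,0.005],[0,0,0,-0.005,0,0.013,0.005],[0,0,0,-0.005,0,0.013,0.005]]})

```text
clock: 26.22
eef_pos: [0.6184, -0.1328, 0.0155]
tool_rot: [-0.069, 0.998, -0.0, -0.0]
ft_force: [-7.7, 0.2, 14.4]
grip_width: 0.0107
grasp_force: 63.5
```

Emit:
inch_along(ticks={"segments":[[0,0,0,0,0,-0.001,0.028],[0,0,0,0,0,-0.001,0.028],[0,0,0,0,0,-0.03,0.028],[0,0,0,0,0,-0.09,0.045],[0,0,0,0.06,0,-0.09,0.045],[0,0,0,0.12,0,-0.09,0.045],[0,0,0,0.17,0,-0.09,0.045],[0,0,0,0.17,0,-0.09,0.045]]})

```text
clock: 27.22
eef_pos: [0.4457, -0.1555, 0.1021]
tool_rot: [-0.068, 0.998, 0.001, -0.003]
ft_force: [0.9, 0.4, 0.0]
grip_width: 0.0451
grasp_force: 0.0
```

```bash
python3 -W ignore - <<'E'
from h import *
p,d=imaging.camera("scene");np.savez("scene7.npz",p=p,d=d);P=cloud(d,"scene")
for o,y in((.096,-.0855),(.048,-.1331)):
    Q=P[box(P,.53,.69,y-.03,y+.03,.019,.045)];print(len(Q),Q.mean(0).round(4),np.percentile(Q[:,2],[10,90]).round(4))
    X=(P-[.6211,-.1806,0])@np.array([[.9905,-.1376,0],[.1376,.9905,0],[0,0,1]])
    m=(abs(X[...,1]-o)<.022)&(abs(X[...,0])<.05)&(abs(X[...,1]-o)>.010)&(X[...,2]<.03);B=X[m];A=np.c_[B[:,:2],np.ones(len(B))];print("plate plane",len(B),np.linalg.lstsq(A,B[:,2],rcond=None)[0].round(3))
inserts()
E
```

```text
7 [ 0.5846 -0.0898  0.0238] [0.0207 0.0261]
plate plane 33 [-0.046  0.578 -0.04 ]
2 [ 0.6228 -0.1369  0.0254] [0.0211 0.0298]
plate plane 41 [ 0.005 -0.008  0.01 ]
top insert [ 0.6151 -0.1192] mean [ 0.613  -0.1104  0.0266] dims 51 79 yaw -1.424 orange [ 0.657 -0.124]
top insert [ 0.6136 -0.1097] mean [ 0.6128 -0.11    0.0267] dims 51 60 yaw 1.721 orange [ 0.65  -0.078]
top insert [ 0.4213 -0.3276] mean [ 0.4217 -0.3274  0.0253] dims 12 49 yaw 2.839 orange [ 0.38  -0.313]
top insert [0.3707 0.2123] mean [0.3708 0.212  0.0246] dims 12 49 yaw 2.778 orange [0.329 0.228]
scene orange only [ 0.696 -0.225  0.009] 79
scene insert [0.3686 0.2134] mean [0.3666 0.2126 0.0254] dims 16 48 yaw 2.819 orange [0.327 0.227]
scene insert [ 0.4412 -0.1887] mean [ 0.4405 -0.1893  0.0263] dims 51 12 yaw 0.082 orange [ 0.484 -0.189]
scene insert [ 0.4192 -0.3266] mean [ 0.4189 -0.3272  0.0265] dims 13 50 yaw 2.873 orange [ 0.378 -0.315]
```

```bash
python3 -c "
from h import *
go(.4425,-.1893,.05,1.645)"
```

```text
rv [-0.001  0.002  0.064] d [ 0.014  -0.0313  0.0535] pos [ 0.452  -0.1563  0.1035] j [-0.33  0.3  -0.27  1.    0.   -0.47] t 27.375
```

Emit:
inch_along(ticks={"segments":[[0,0,0.064,0.01,-0.02,0.02,0.045],[0,0,0.064,0.014,-0.0313,0.04,0.045],[0,0,0.064,0.014,-0.0313,0.054,0.045],[0,0,0.064,0.014,-0.0313,0.054,0.045],[0,0,0.064,0.014,-0.0313,0.054,0.045]]})

```text
clock: 28.0
eef_pos: [0.442, -0.1887, 0.0496]
tool_rot: [-0.038, 0.999, -0.0, 0.0]
ft_force: [0.1, 0.1, 0.9]
grip_width: 0.0452
grasp_force: 0.0
```

```bash
python3 -c "
from h import *
go(.4425,-.1893,.009,1.645)"
```

```text
rv [-0.     0.001  0.001] d [-0.0004 -0.0007  0.0406] pos [ 0.442  -0.1887  0.0496] j [-0.4   0.37 -0.34  0.87  0.   -0.48] t 28.0
```

Emit:
inch_along(ticks={"segments":[[0,0,0,0,-0.0007,0.02,0.045],[0,0,0,0,-0.0007,0.04,0.045],[0,0,0,0,-0.0007,0.0405,0.045],[0,0,0,0,-0.0007,0.0405,0.005],[0,0,0,0,-0.0007,0.0405,0.005],[0,0,0,0,-0.0007,0.0405,0.005],[0,0,0,0,-0.0007,0.0405,0.005]]})

```text
clock: 28.88
eef_pos: [0.4422, -0.19, 0.01]
tool_rot: [-0.037, 0.999, -0.0, 0.001]
ft_force: [-0.8, 0.8, 5.4]
grip_width: 0.0106
grasp_force: 62.1
```

Emit:
inch_along(ticks={"segments":[[0,0,0,0,0,-0.05,0.005],[0,0,0,0,0,-0.075,0.005],[0,0,0,0,0,-0.075,0.005]]})

```text
clock: 29.25
eef_pos: [0.443, -0.1905, 0.0859]
tool_rot: [-0.037, 0.999, -0.001, 0.002]
ft_force: [0.7, -0.3, -1.8]
grip_width: 0.0103
grasp_force: 61.3
```

```bash
python3 -c "
from h import *
go(.624,-.1806,.06,1.709)"
```

```text
rv [-0.003  0.005 -0.064] d [-0.1811 -0.0035  0.0267] pos [ 0.443  -0.1905  0.0859] j [-0.41  0.32 -0.29  0.95 -0.   -0.48] t 29.25
```

Emit:
inch_along(ticks={"segments":[[0,0,-0.03,-0.06,-0.001,0,0.005],[0,0,-0.064,-0.12,-0.002,0,0.005],[0,0,-0.064,-0.17,-0.0035,0,0.005],[0,0,-0.064,-0.183,-0.0035,0.01,0.005],[0,0,-0.064,-0.183,-0.0035,0.026,0.005],[0,0,-0.064,-0.183,-0.0035,0.026,0.005],[0,0,-0.064,-0.183,-0.0035,0.026,0.005]]})

```text
clock: 30.12
eef_pos: [0.6223, -0.1798, 0.0574]
tool_rot: [-0.069, 0.998, 0.0, -0.001]
ft_force: [0.3, 0.2, -0.5]
grip_width: 0.0105
grasp_force: 61.2
```

```bash
python3 -c "
from h import *
go(.624,-.1806,.0135,1.709)"
```

```text
rv [ 0.001 -0.002 -0.001] d [-0.0016 -0.0011  0.0439] pos [ 0.6223 -0.1798  0.0574] j [-0.28  0.65  0.17  1.1  -0.   -0.42] t 30.125
```

Emit:
inch_along(ticks={"segments":[[0,0,0,-0.001,-0.001,0.015,0.005],[0,0,0,-0.001,-0.001,0.03,0.005],[0,0,0,-0.001,-0.001,0.04,0.005],[0,0,0,-0.001,-0.001,0.045,0.005],[0,0,0,-0.001,-0.001,0.045,0.005]]})

```text
clock: 30.75
eef_pos: [0.6248, -0.1804, 0.0131]
tool_rot: [-0.069, 0.998, 0.0, -0.0]
ft_force: [-2.3, 0.2, 3.1]
grip_width: 0.0102
grasp_force: 61.8
```

On the floor (TCP 13.1 mm). I'll release it and check all the placed inserts.

Emit:
inch_along(ticks={"segments":[[0,0,0,0,0,-0.001,0.028],[0,0,0,0,0,-0.001,0.028],[0,0,0,0,0,-0.03,0.028],[0,0,0,0,0,-0.08,0.045],[0,0,0,0.06,0,-0.08,0.045],[0,0,0,0.12,-0.05,-0.08,0.045],[0,0,0,0.17,-0.1,-0.08,0.045],[0,0,0,0.2,-0.13,-0.08,0.045],[0,0,0,0.2,-0.13,-0.08,0.045],[0,0,0,0.2,-0.13,-0.08,0.045]]})

```text
clock: 32.0
eef_pos: [0.4449, -0.337, 0.0927]
tool_rot: [-0.068, 0.998, 0.0, 0.0]
ft_force: [0.0, -0.3, -0.1]
grip_width: 0.0451
grasp_force: 0.0
```

```bash
cat > chk.py <<'E'
from h import *
def chk():
    p,d=imaging.camera("top");P=cloud(d);T=np.array([.624,-.1806,0]);R=np.array([[.9905,-.1376,0],[.1376,.9905,0],[0,0,1]])
    X=(P-T)@R
    for o in(.096,.048,0,-.048,-.096):
        n=(abs(X[...,1]-o)<.022)&(abs(X[...,0])<.06)
        g=X[n&(X[...,2]>.02)&(X[...,2]<.05)];b=X[n&(X[...,2]<.016)&(abs(X[...,1]-o)>.010)&(abs(X[...,1]-o)<.017)&(abs(X[...,0])<.046)]
        hsv=cv2.cvtColor(p,cv2.COLOR_RGB2HSV);og=X[n&(hsv[...,0]>7)&(hsv[...,0]<23)&(hsv[...,1]>120)]
        A=np.c_[b[:,:2],np.ones(len(b))];c=np.linalg.lstsq(A,b[:,2],rcond=None)[0]
        if len(g)>5:print(o,"grip",len(g),g.mean(0).round(4),"mid",((g.min(0)+g.max(0))/2).round(4)[:2],"orange x",og[:,0].mean().round(4),"tilt",c[:2].round(3),"plate z",np.median(b[:,2]).round(4))
        else:print(o,"empty",np.median(b[:,2]).round(4))
chk()
E
python3 -W ignore - <<'E'
import chk
from h import *
inserts();go(.42,-.3273,.09,2.85-1.571)
E
```

```text
0.096 grip 60 [-0.002   0.0961  0.0274] mid [-0.0022  0.0958] orange x 0.0405 tilt [0.006 0.006] plate z 0.0082
0.048 grip 61 [-0.0009  0.0482  0.028 ] mid [-0.0008  0.0475] orange x 0.041 tilt [0.017 0.016] plate z 0.008
0 grip 63 [0.0016 0.0001 0.0271] mid [ 0.0032 -0.0002] orange x 0.0449 tilt [-0.003 -0.035] plate z 0.0083
-0.048 empty 0.0023
-0.096 empty 0.0026
top insert [ 0.6216 -0.1568] mean [ 0.6213 -0.1568  0.0273] dims 51 96 yaw -1.365 orange [ 0.667 -0.173]
top insert [ 0.6167 -0.1337] mean [ 0.6168 -0.1334  0.0273] dims 52 111 yaw 1.767 orange [ 0.658 -0.124]
top insert [ 0.6108 -0.1014] mean [ 0.6122 -0.1099  0.0271] dims 51 78 yaw 1.744 orange [ 0.651 -0.078]
top insert [0.371  0.2121] mean [0.3709 0.2117 0.025 ] dims 13 50 yaw 2.794 orange [0.329 0.228]
scene insert [ 0.4209 -0.3272] mean [ 0.4193 -0.327   0.0263] dims 13 50 yaw 2.906 orange [ 0.378 -0.315]
rv [0.    0.    0.432] d [0.0245 0.0118 0.0026] pos [ 0.4459 -0.3355  0.0926] j [-0.65  0.45 -0.07  1.05  0.   -0.79] t 32.15
```

Emit:
inch_along(ticks={"segments":[[0,0,0.18,0.01,0.005,0,0.045],[0,0,0.36,0.025,0.012,0.02,0.045],[0,0,0.43,0.025,0.012,0.04,0.045],[0,0,0.43,0.025,0.012,0.04,0.045],[0,0,0.43,0.025,0.012,0.04,0.045]]})

```text
clock: 32.78
eef_pos: [0.4196, -0.328, 0.0533]
tool_rot: [0.144, 0.99, -0.0, 0.0]
ft_force: [0.3, 0.8, 0.9]
grip_width: 0.0445
grasp_force: 0.0
```

```bash
python3 -c "
from h import *
go(.421,-.3274,.009,1.284)"
```

```text
rv [-0.     0.001 -0.002] d [-0.0011  0.001   0.0443] pos [ 0.4196 -0.328   0.0533] j [-0.66  0.45 -0.19  0.93  0.   -0.37] t 32.775
```

Emit:
inch_along(ticks={"segments":[[0,0,0,-0.001,0.001,0.02,0.045],[0,0,0,-0.001,0.001,0.04,0.045],[0,0,0,-0.001,0.001,0.044,0.045],[0,0,0,-0.001,0.001,0.044,0.005],[0,0,0,-0.001,0.001,0.044,0.005],[0,0,0,-0.001,0.001,0.044,0.005],[0,0,0,-0.001,0.001,0.044,0.005]]})

```text
clock: 33.65
eef_pos: [0.4206, -0.3283, 0.01]
tool_rot: [0.145, 0.989, -0.001, 0.001]
ft_force: [-0.1, 0.3, 6.3]
grip_width: 0.0105
grasp_force: 62.5
```

Emit:
inch_along(ticks={"segments":[[0,0,0,0,0,-0.05,0.005],[0,0,0,0,0,-0.1,0.005],[0,0,0,0,0,-0.1,0.005]]})

```text
clock: 34.02
eef_pos: [0.4224, -0.3298, 0.1132]
tool_rot: [0.145, 0.989, -0.002, 0.004]
ft_force: [0.6, 0.4, -1.3]
grip_width: 0.0102
grasp_force: 61.7
```

```bash
python3 -c "
from h import *
from math import *
go(.6292,-.2281,.11,1.709)
print(get_obs()['ft_force'])"
```

```text
rv [-0.005  0.008 -0.43 ] d [-0.1687  0.1569  0.0042] pos [ 0.4224 -0.3298  0.1132] j [-0.66  0.38 -0.12  1.06 -0.   -0.37] t 34.025
[ 0.60582493  0.44056686 -1.29690984]
```

Emit:
inch_along(ticks={"segments":[[0,0,0.17,-0.03,0.03,0,0.005],[0,0,0.34,-0.06,0.06,0,0.005],[0,0,0.51,-0.09,0.09,0,0.005],[0,0,0.68,-0.12,0.12,0,0.005],[0,0,0.85,-0.15,0.14,0,0.005],[0,0,1.02,-0.1687,0.156,0,0.005],[0,0,1.19,-0.1687,0.156,0,0.005],[0,0,1.36,-0.1687,0.156,0,0.005],[0,0,1.53,-0.1687,0.156,0,0.005],[0,0,1.7,-0.1687,0.156,0,0.005]]})

```text
clock: 35.28
eef_pos: [0.6251, -0.2263, 0.1065]
tool_rot: [0.841, 0.541, -0.001, -0.001]
ft_force: [0.4, -0.4, 0.4]
grip_width: 0.0102
grasp_force: 61.7
```

```bash
python3 -c "
from h import *
go(.6306,-.2281,.06,1.709-3.1416)"
```

```text
rv [-0.003  0.002  1.006] d [0.0007 0.0059 0.0465] pos [ 0.6251 -0.2263  0.1065] j [-0.35  0.64  0.3   1.23  0.    1.65] t 35.275
```

Emit:
inch_along(ticks={"segments":[[0,0,0.18,0.0007,0.004,0.01,0.005],[0,0,0.36,0.0007,0.004,0.02,0.005],[0,0,0.54,0.0007,0.004,0.03,0.005],[0,0,0.72,0.0007,0.004,0.04,0.005],[0,0,0.9,0.0007,0.004,0.045,0.005],[0,0,1.006,0.0007,0.004,0.046,0.005],[0,0,1.006,0.0007,0.004,0.046,0.005],[0,0,1.006,0.0007,0.004,0.046,0.005]]})

```text
clock: 36.28
eef_pos: [0.6296, -0.2276, 0.0618]
tool_rot: [0.997, 0.073, -0.001, -0.0]
ft_force: [-0.1, 0.3, -0.7]
grip_width: 0.0103
grasp_force: 61.7
```

```bash
python3 -c "
from h import *
go(.6306,-.2281,.0135,1.709-3.1416)"
```

```text
rv [-0.001  0.001  0.007] d [0.001  0.0007 0.0483] pos [ 0.6296 -0.2276  0.0618] j [-0.35  0.68  0.25  1.14 -0.    2.65] t 36.275
```

Emit:
inch_along(ticks={"segments":[[0,0,0.007,0,0.0005,0.015,0.005],[0,0,0.007,0,0.0005,0.03,0.005],[0,0,0.007,0,0.0005,0.042,0.005],[0,0,0.007,0,0.0005,0.048,0.005],[0,0,0.007,0,0.0005,0.048,0.005],[0,0,0.007,0,0.0005,0.048,0.005]]})

```text
clock: 37.02
eef_pos: [0.6304, -0.2284, 0.0149]
tool_rot: [0.998, 0.068, 0.0, 0.0]
ft_force: [0.0, -0.2, -0.3]
grip_width: 0.0104
grasp_force: 61.7
```

Emit:
inch_along(ticks={"segments":[[0,0,0,0,0,0.0015,0.005],[0,0,0,0,0,0.0015,0.028],[0,0,0,0,0,0.0015,0.028],[0,0,0,0,0,-0.03,0.028],[0,0,0,0,0,-0.09,0.045],[0,0,0,-0.06,0,-0.14,0.045],[0,0,0,-0.12,0,-0.14,0.045],[0,0,0,-0.18,0,-0.14,0.045],[0,0,0,-0.24,0,-0.14,0.045],[0,0,0,-0.24,0,-0.14,0.045]]})

```text
clock: 38.28
eef_pos: [0.3878, -0.2603, 0.1547]
tool_rot: [0.998, 0.067, -0.001, -0.001]
ft_force: [1.2, -0.6, -0.5]
grip_width: 0.0449
grasp_force: 0.0
```

```bash
python3 -W ignore - <<'E'
import chk
from h import *
p,d=imaging.camera("top");ringang(p)
P=cloud(d);Q=P[box(P,.54,.70,.03,.17,.112,.13)];print("rim",Q.mean(0).round(4))
q,_=imaging.camera("scene")
a=cv2.resize(p[140:290,165:440,::-1],None,fx=2.9,fy=2.9,interpolation=cv2.INTER_CUBIC)
cv2.imwrite("pics/fin.png",a);print(a.shape,get_obs()["eef_pos"])
inserts()
E
```

```text
0.096 grip 59 [-0.0027  0.096   0.0281] mid [-0.001  0.096] orange x 0.0403 tilt [ 0.006 -0.002] plate z 0.0077
0.048 grip 61 [-0.0001  0.0483  0.0277] mid [-0.0004  0.0482] orange x 0.0412 tilt [ 0.002 -0.005] plate z 0.0083
0 grip 61 [0.0017 0.0001 0.027 ] mid [ 0.0033 -0.0007] orange x 0.0447 tilt [ 0.026 -0.026] plate z 0.0079
-0.048 grip 64 [-0.0016 -0.0479  0.0276] mid [ 0.0001 -0.0481] orange x 0.0412 tilt [ 0.002 -0.038] plate z 0.0079
-0.096 empty 0.002
axis [0.615  0.2083] r,g [-0.697  0.71 ] pointer [0.677, 0.681, 0.693, 0.714]
rim [0.6205 0.0969 0.1172]
(435, 798, 3) [ 0.39339249 -0.26156066  0.15551178]
top insert [ 0.629  -0.2043] mean [ 0.6283 -0.2055  0.0272] dims 51 61 yaw -1.48 orange [ 0.671 -0.222]
top insert [ 0.6257 -0.1804] mean [ 0.6247 -0.1823  0.0274] dims 53 109 yaw 1.7 orange [ 0.668 -0.172]
top insert [ 0.6172 -0.1331] mean [ 0.6167 -0.1323  0.0272] dims 52 110 yaw 1.756 orange [ 0.657 -0.124]
top insert [ 0.6126 -0.1095] mean [ 0.6122 -0.1094  0.0272] dims 50 60 yaw 1.715 orange [ 0.651 -0.078]
top insert [0.3704 0.2117] mean [0.3705 0.2119 0.0251] dims 12 50 yaw 2.784 orange [0.329 0.228]
scene insert [ 0.6137 -0.0859] mean [ 0.6134 -0.0857  0.0297] dims 37 12 yaw 0.038 orange [ 0.67  -0.088]
scene orange only [ 0.703 -0.267  0.009] 28
scene insert [0.3688 0.2139] mean [0.3677 0.2127 0.0251] dims 15 47 yaw 2.859 orange [0.324 0.215]
```

View pics/fin.png

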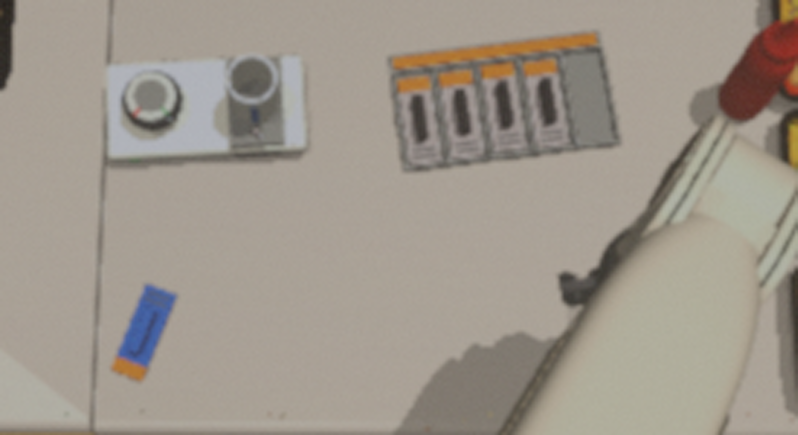

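The four inserts fill the tray from (415,115) to (545,100) with their orange ends at the strip. The chute at (253,105) is seated and the ring at (152,100) is on green. The blue decoy at (145,335) is untouched. I'll hand in the job.

```bash
python3 -c "
from workcell import workorder
print(workorder.job_done())"
```

```text
the job is handed in; nothing more can be done
None
```

I handed in the job with the black ring turned to red and then to green, the chute fully home on the pegs, and all four inserts I found flat in the tray, orange ends to the strip; my last camera check agreed, but the hand-in returned no verdict.

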